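# Pin down and lock the drawer strap

## Robot

A 7-joint arm with a two-finger parallel gripper is mounted at the origin on the work surface. World frame = base frame: x ahead of the robot, y to its left, z up, the work surface at z = 0. Lengths are in m, angles in rad, forces in N, time in s.
With the tool pointing down it reaches from about 0.425 to 0.875 m from the base axis. Payload 4.7 kg.
Tool frame: the origin (TCP) lies at the very end of the fingers, on their centre line; the grasp point (between the pads) lies behind it (ctrl.tcp_to_grasp is the z of the grasp point in the tool frame, in m); z points along the fingers, y is the line along which they close (so a half turn about z gives the same grasp; the last joint's range is limited). The gripper opens to 87 mm and grips with 3 to 60 N. Pads are 19 mm wide; open, the fingers measure 117 mm over their backs; the gripper's body (75 mm by 190 mm) begins 51 mm behind the grasp point.
Start: joints at [1.326, 0.321, -0.07, 1.45, 0.023, 1.371, -0.057], TCP at [0.166, -0.628, 0.223] pointing down, gripper open.
Joint ranges: [-2.86, 2.86], [-0.3, 2.09], [-1.38, 1.24], [0.06, 2.45], [-1.56, 4.7], [0.09, 2.05], [-2.69, 2.69]. Speed limits (rad/s): [2.57, 2.57, 3.14, 3.14, 3.14, 3.14, 3.14].

## Interface

Orientations are given as a rotation vector (axis times angle).
In Python, from bench import ctrl gives the robot as it stands.
- The arm moves only by the tool step_arm, never from a script. Its argument "targets" is a list of rows, each a list of 7 numbers: the shift along the world's x, y, z in cm, then the turn, a rotation vector about the world's x, y, z in degrees, then the opening, from 0 (shut) to 1 (fully open). A call has exactly 5 rows; each row shifts and turns the commanded pose from where the row before left it; what a row does not reach is not made up. A row lasts 1/12 s, in which the tool goes at most 41.7 mm and 7.16 degrees, less where a joint would pass 70% of its speed; a pose out of reach is approached as far as the arm can. A call with a gripper value outside its range is refused whole. The fingers move at their own pace and stop on an object; "force" is the grip in N (left out, the last holds). Time passes only in rows, so rows that do not move let the fingers close, or fill a call up. It gives the time, the measured TCP pose, the force, the opening and the grip force at its end, in the units of the state.
- ctrl.get_state(): the state, without advancing time (a new reading comes with each control period).
- ctrl.get_image(name): name is "side" or "top"; returns (picture, depth): 400x640x3 uint8, red, green, blue; 400x640 float32, m along the optical axis (not along the pixel's ray), 0 where there is no reading.
- ctrl.camera_params(name): a dict with "intrinsics" (3x3 intrinsics, pixels), "rvec" (rotation vector, rad) and "tvec" (3), from world to camera coordinates, as OpenCV has them. Camera axes: x right, y down, z forward; pixel columns grow to the right and rows downward; lengths in m; the calibration is good to about 2 mm. A picture is of the moment at which its call begins. camera_params takes no time and is no camera call.
- ctrl.close_job(): hands the job in; it is judged then, once.
The state is a dict: "time": time; "joint_positions": joint angles; "qd": joint speeds; "joint_torque": joint torques, N m; "position": TCP position; "tool_rot": TCP orientation; "ft_force": force on the tool from outside, world axes, zero at the start; "torque": the same for the moment, N m; "grip_width": opening from 0.0 (shut) to 1.0 (fully open); "grip_force": force on a finger pad.
Only numpy, scipy, OpenCV 4.12 (cv2) and the standard library are available. Lean on these libraries where they do the work, as an engineer would, in place of code of your own. Each camera call takes 0.05 s, during which the arm holds its last target. There are 200 camera calls.

## Task

Pass every bent pin lying loose in the drawer through a ring of the steel strap, each through a ring of its own, until the ring sits around the middle of the pin's curve, and leave the pins lying flat. Once all pins are in, push the square key down into the brass cam at the end of the strap, turn it clockwise all the way to its stop to lock, and stand the key back fully home in its wooden holder. Leave the caddy, tin, stopper and brush where they are.

Things in the scene. Friction and masses are not known exactly. Their poses are not given: they have to be found in the camera images.
- pin_a: bent pin, 3 or 4 present, all alike, lying flat: 6 mm steel wire in an arc of 40 mm radius, black upright grip block at one end. Origin: arc centre, at the underside; z up. Angles from pin x, ccw from above: round free tip ends at +74 deg, mid of curve 0, block -70 to -110. Block 28 (pin x) x 14 (pin y) x 40 mm tall, centred at (0, -40), same underside; 50-100 g
- pin_b: bent pin, 3 or 4 present, all alike, lying flat: 6 mm steel wire in an arc of 40 mm radius, black upright grip block at one end. Origin: arc centre, at the underside; z up. Angles from pin x, ccw from above: round free tip ends at +74 deg, mid of curve 0, block -70 to -110. Block 28 (pin x) x 14 (pin y) x 40 mm tall, centred at (0, -40), same underside; 50-100 g
- pin_c: bent pin, 3 or 4 present, all alike, lying flat: 6 mm steel wire in an arc of 40 mm radius, black upright grip block at one end. Origin: arc centre, at the underside; z up. Angles from pin x, ccw from above: round free tip ends at +74 deg, mid of curve 0, block -70 to -110. Block 28 (pin x) x 14 (pin y) x 40 mm tall, centred at (0, -40), same underside; 50-100 g
- pin_d: bent pin, 3 or 4 present, all alike, lying flat: 6 mm steel wire in an arc of 40 mm radius, black upright grip block at one end. Origin: arc centre, at the underside; z up. Angles from pin x, ccw from above: round free tip ends at +74 deg, mid of curve 0, block -70 to -110. Block 28 (pin x) x 14 (pin y) x 40 mm tall, centred at (0, -40), same underside; 50-100 g
- mid_a (a point): middle of that pin's curve, on the wire's centre line (pin x = 40 mm, 3 mm above the underside). Turning the pin counter-clockwise about its origin moves the tip forward along the arc
- mid_b (a point): middle of that pin's curve, on the wire's centre line (pin x = 40 mm, 3 mm above the underside). Turning the pin counter-clockwise about its origin moves the tip forward along the arc
- mid_c (a point): middle of that pin's curve, on the wire's centre line (pin x = 40 mm, 3 mm above the underside). Turning the pin counter-clockwise about its origin moves the tip forward along the arc
- mid_d (a point): middle of that pin's curve, on the wire's centre line (pin x = 40 mm, 3 mm above the underside). Turning the pin counter-clockwise about its origin moves the tip forward along the arc
- strap: fixed flat steel strap along its own y on the drawer floor, may be skewed. Origin on the floor (9 mm above the work surface) midway between the middle rings; z up. Upright rings at y = -195, -65, 65, 195 mm; a pin goes through along strap x. Brass cam lock at y = 345 on a base 52 mm square, 12 high. Drawer floor spans x 0.35-0.83, y -0.49-0.49 m; walls 50 mm above work surface
- ring_a (a point): centre of the hole of the ring at strap y = -195 mm, axes as the strap's. Steel ring, hole 24 mm across, wire 6 mm thick; centre 9 mm and top 27 mm above the drawer floor, lower part sunk into the floor, so a pin lying on the floor rests inside the hole
- ring_b (a point): centre of the hole of the ring at strap y = -65 mm, axes as the strap's. Steel ring, hole 24 mm across, wire 6 mm thick; centre 9 mm and top 27 mm above the drawer floor, lower part sunk into the floor, so a pin lying on the floor rests inside the hole
- ring_c (a point): centre of the hole of the ring at strap y = 65 mm, axes as the strap's. Steel ring, hole 24 mm across, wire 6 mm thick; centre 9 mm and top 27 mm above the drawer floor, lower part sunk into the floor, so a pin lying on the floor rests inside the hole
- ring_d (a point): centre of the hole of the ring at strap y = 195 mm, axes as the strap's. Steel ring, hole 24 mm across, wire 6 mm thick; centre 9 mm and top 27 mm above the drawer floor, lower part sunk into the floor, so a pin lying on the floor rests inside the hole
- recess (a point): centre of the mouth of the square recess in the brass cam (36 mm square block, 16 mm high, nib on its x side). Recess 11.5 mm square, 14.5 mm deep, sides along this point's x and y, which turn with the cam; mouth 37.5 mm above the work surface. A key in it has about 0.16 rad of play each way
- cam (a joint): turn of the cam, rad; grows clockwise seen from above; starts between 0.15 and 0.4, stop (locked) at 1.57; friction about 0.06 N m, stays where it is left
- holder: fixed wooden key holder, 42 mm square, 26 mm high, standing on the drawer floor, origin at the centre of its underside; square hole 12.5 mm wide and 22 mm deep from the top, sides along its x and y
- socket (a point): centre of the mouth of the holder's hole, 26 mm above the holder's underside, axes as the holder's
- key: steel key upright in its holder. Origin: bottom end of its tip; z up. Tip 7 mm square for 6 mm, then a 10 mm square shank to 33 mm, sides along key x and y; flat handle 34 mm (key x) by 14 mm (key y) from 30 to 66 mm up: pinch across the 14 mm. 90 g. At home its tip end is 4 mm above the holder's underside
- caddy: yellow plastic caddy 150 x 150 x 85 mm holding two closed spray bottles 190 mm tall, origin at the centre of its underside; leave alone
- tin: round stainless tin with lid, 84 mm across, 43 mm high, origin at the centre of its underside; leave alone
- stopper: round rubbery drain stopper, 54 mm across, 30 mm high, origin at the centre of its underside; leave alone
- brush: bottle brush lying on the floor, 245 mm long along its x (handle to -x, bristle head 44 mm thick to +x), origin on the floor under the joint of handle and head; leave alone
Not all that is in view belongs to the job. Leave any orange look-alike of the pin_b alone.

How it is judged:
On the way, in this order (a step that is already met when the one before it is completed fails the run):
1. every pin present is through a ring of its own (height (world z) of each of mid_a, mid_b, mid_c, mid_d below 0.027 m and angle between each of pin_a, pin_b, pin_c, pin_d's own z axis and vertical below 0.35 rad and ((horizontal distance between mid_a and ring_a below 0.015 m and angle between the y axis of pin_a and the x axis of strap, either way round below 0.6 rad) or (horizontal distance between mid_a and ring_b below 0.015 m and angle between the y axis of pin_a and the x axis of strap, either way round below 0.6 rad) or (horizontal distance between mid_a and ring_c below 0.015 m and angle between the y axis of pin_a and the x axis of strap, either way round below 0.6 rad) or (horizontal distance between mid_a and ring_d below 0.015 m and angle between the y axis of pin_a and the x axis of strap, either way round below 0.6 rad)) and ((horizontal distance between mid_b and ring_a below 0.015 m and angle between the y axis of pin_b and the x axis of strap, either way round below 0.6 rad) or (horizontal distance between mid_b and ring_b below 0.015 m and angle between the y axis of pin_b and the x axis of strap, either way round below 0.6 rad) or (horizontal distance between mid_b and ring_c below 0.015 m and angle between the y axis of pin_b and the x axis of strap, either way round below 0.6 rad) or (horizontal distance between mid_b and ring_d below 0.015 m and angle between the y axis of pin_b and the x axis of strap, either way round below 0.6 rad)) and ((horizontal distance between mid_c and ring_a below 0.015 m and angle between the y axis of pin_c and the x axis of strap, either way round below 0.6 rad) or (horizontal distance between mid_c and ring_b below 0.015 m and angle between the y axis of pin_c and the x axis of strap, either way round below 0.6 rad) or (horizontal distance between mid_c and ring_c below 0.015 m and angle between the y axis of pin_c and the x axis of strap, either way round below 0.6 rad) or (horizontal distance between mid_c and ring_d below 0.015 m and angle between the y axis of pin_c and the x axis of strap, either way round below 0.6 rad)) and ((horizontal distance between mid_d and ring_a below 0.015 m and angle between the y axis of pin_d and the x axis of strap, either way round below 0.6 rad) or (horizontal distance between mid_d and ring_b below 0.015 m and angle between the y axis of pin_d and the x axis of strap, either way round below 0.6 rad) or (horizontal distance between mid_d and ring_c below 0.015 m and angle between the y axis of pin_d and the x axis of strap, either way round below 0.6 rad) or (horizontal distance between mid_d and ring_d below 0.015 m and angle between the y axis of pin_d and the x axis of strap, either way round below 0.6 rad)) and horizontal distance between mid_a and mid_b above 0.06 m and horizontal distance between each of mid_a, mid_b and mid_c above 0.06 m and horizontal distance between each of mid_a, mid_b, mid_c and mid_d above 0.06 m), for 0.2 s.
2. the key's tip is down in the cam's recess (horizontal distance between key and recess below 0.006 m and z of key in the frame of recess below -0.007 m and value of joint cam below 1.2 rad), for 0.1 s.
3. the cam is turned to its stop with the key in it (horizontal distance between key and recess below 0.006 m and z of key in the frame of recess below -0.007 m and value of joint cam above 1.42 rad), for 0.1 s.
At the end, for the whole second after the job is handed in: Each pin lies flat and still (tilt < 0.35 rad, mid < 18 mm above drawer floor), its mid within 15 mm (xy) of a ring centre, curve within 0.6 rad of strap x there, one pin per ring; cam > 1.42 rad; key upright (0.15 rad), still, tip 16 mm deep in its holder, within 6 mm of the axis (all of step 1 and linear speed of each of pin_a, pin_b, pin_c, pin_d, key below 0.02 m/s and value of joint cam above 1.42 rad and horizontal distance between key and socket below 0.006 m and z of key in the frame of socket below -0.016 m and angle between key's own z axis and vertical below 0.15 rad); the robot touches nothing.
It fails at once if the yellow caddy with spray bottles is moved more than 30 mm (distance of caddy from where it was at the start of the episode above 0.03 m).
It fails at once if the round tin is moved more than 30 mm (distance of tin from where it was at the start of the episode above 0.03 m).
It fails at once if the drain stopper is moved more than 30 mm (distance of stopper from where it was at the start of the episode above 0.03 m).
It fails at once if the bottle brush is moved more than 30 mm (distance of brush from where it was at the start of the episode above 0.03 m).
Of pin_a, pin_b, pin_c, pin_d only 3 to 4 are there at a start; the rules pass over those that are not, and their reading is None.
At some moment in a run one of pin_a, pin_b, pin_c, pin_d may be knocked a few centimetres aside while the robot is not near it.
It also fails if it takes over 210 s, if anything falls off the work surface, if the arm or the gripper's body presses on something with over 40 N, if the wrist force passes 120 N, or if a joint passes its speed limit or range.

## Working session

There is one attempt and no reset: what is moved stays moved. The work goes in short steps, Python scripts to look and compute and a tool call to move; the robot and the scene stay as the last step left them, time stands still between calls to the robot, and variables do not carry over. Pictures are saved under pics/ and viewed, at most 14 in all, crops included, and the job is handed in when it is done.

Besides the shell and the picture viewer there is one more tool, called after ">>>" as name([rows], argument=value, ...), one row to a line, values as JSON. step_arm: Moves the arm, as the interface text tells. Its arguments: {"type":"object","properties":{"targets":{"type":"array"},"force":{"type":"number"}},"required":["targets"]}

```bash
ls; mkdir -p pics; python3 - <<'E'
from bench import ctrl
import cv2,numpy as np
for n in("top","side"):
    im,d=ctrl.get_image(n); np.savez(f"pics/{n}0.npz",im=im,d=d); cv2.imwrite(f"pics/{n}0.png",im[:,:,::-1])
    p=ctrl.camera_params(n);R=cv2.Rodrigues(np.array(p["rvec"]))[0];print(n,p["intrinsics"],-R.T@np.array(p["tvec"]),R.round(3))
print(ctrl.get_state(),ctrl.tcp_to_grasp)
E
```

```text
pics
top [[507.12095521   0.         325.42699886]
 [  0.         507.12095521 198.27109454]
 [  0.           0.           1.        ]] [ 0.27388309 -0.02214697  1.69568283] [[ 0.018 -1.    -0.003]
 [-0.992 -0.017 -0.128]
 [ 0.128  0.006 -0.992]]
side [[475.6191328    0.         311.89984069]
 [  0.         475.6191328  197.25059427]
 [  0.           0.           1.        ]] [ 0.20974743 -0.83019803  0.87457278] [[ 0.938 -0.347  0.003]
 [-0.236 -0.643 -0.728]
 [ 0.255  0.682 -0.685]]
{'time': 0.1, 'joint_positions': array([ 1.32610087,  0.3217524 , -0.07006676,  1.45152606,  0.02261845,
        1.37078614, -0.05691232]), 'qd': array([ 0.00115942, -0.00291071, -0.00036979, -0.00272199,  0.00089611,
       -0.0003959 , -0.00032411]), 'joint_torque': array([-1.94095164e-04, -4.92568374e+01, -4.05911906e-01, -3.13400209e+01,
       -6.42851391e-02,  3.94415448e-02,  8.72766827e-05]), 'position': array([ 0.16615964, -0.62790904,  0.22158198]), 'tool_rot': array([-3.11368889e+00, -4.05170644e-01,  5.19478108e-04]), 'ft_force': array([0.0947136 , 0.20830515, 0.08926913]), 'torque': array([-0.03615229,  0.05846086,  0.02230812]), 'grip_force': 0.0, 'grip_width': 0.9998416846179206} -0.0187
```

View pics/top0.png

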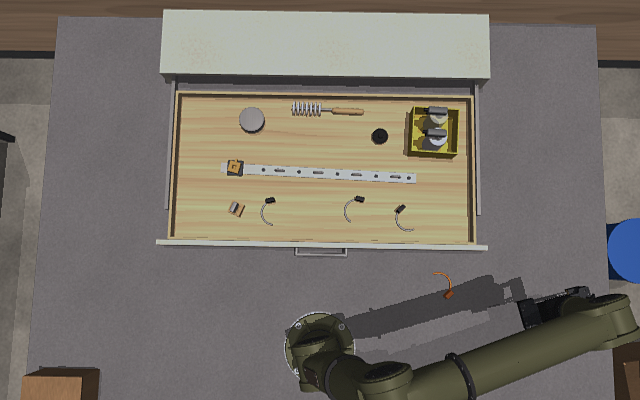

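View pics/side0.png

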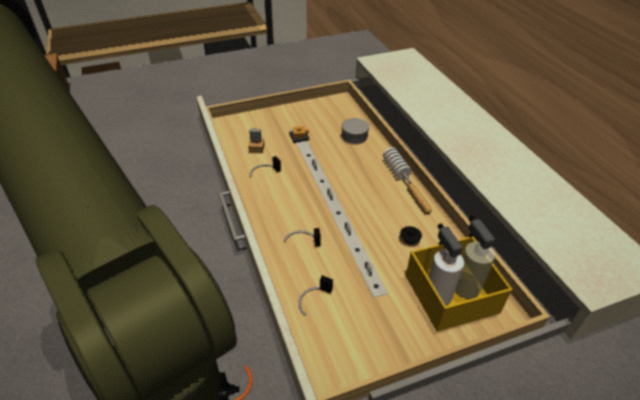

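The top view shows three black-block pins, at about (268,210), (355,208) and (402,217). An orange look-alike lies outside the drawer at (445,285). The strap runs from (222,168) to (415,178), with the cam at (234,168) and the key and holder at (236,209).

I choose the three grey wires with black blocks, and will check them in a close crop.

```bash
python3 - <<'E'
import cv2,numpy as np
t=np.load("pics/top0.npz")["im"]; s=np.load("pics/side0.npz")["im"]
a=cv2.resize(t[152:236,216:421],None,fx=3.9,fy=3.9,interpolation=cv2.INTER_CUBIC)
cv2.imwrite("pics/c1.png",a[:,:,::-1])
b=cv2.resize(s[115:315,235:400],None,fx=3,fy=3,interpolation=cv2.INTER_CUBIC)
cv2.imwrite("pics/c2.png",b[:,:,::-1])
E
```

```text
(no output)
```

View pics/c1.png

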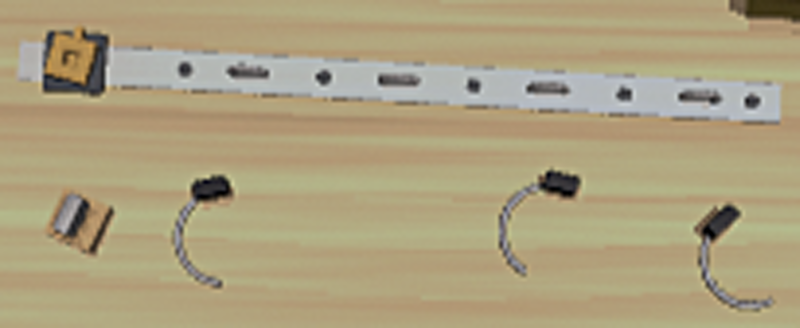

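View pics/c2.png

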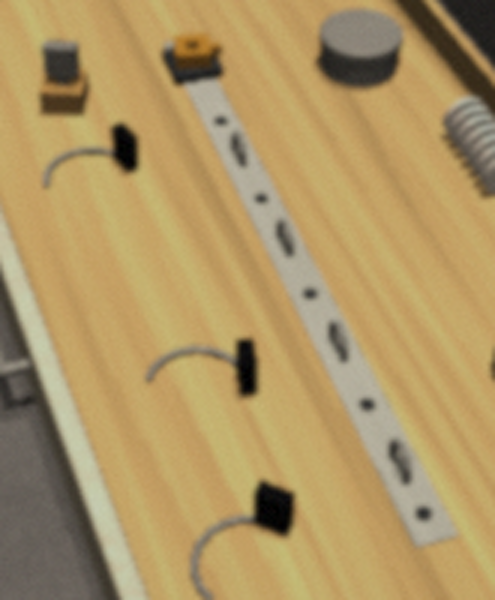

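The crops confirm three grey pins: blocks at c1 (211,188), (560,183) and (720,222), tips at (220,285), (525,270) and (770,303). The rings are at c1 (248,71), (399,79), (548,88) and (700,96), the cam is at (70,57) and the key handle at (70,215).

```bash
cat > h.py <<'E'
from bench import ctrl
import cv2,numpy as np
from scipy.optimize import least_squares
P={}
for n in("top","side"):
    p=ctrl.camera_params(n);R=cv2.Rodrigues(np.array(p["rvec"],float))[0];K=np.array(p["intrinsics"]);t=np.array(p["tvec"],float).ravel()
    P[n]=(K,R,t,-R.T@t)
def ray(n,uv):
    K,R,t,C=P[n];uv=np.atleast_2d(uv).astype(float)
    d=np.c_[uv,np.ones(len(uv))]@np.linalg.inv(K).T@R
    return C,d
def onz(n,uv,z):
    C,d=ray(n,uv);return (C+d*((z-C[2])/d[:,2])[:,None])[:,:2]
def proj(n,X):
    K,R,t,C=P[n];q=(np.atleast_2d(X)@R.T+t)@K.T;return q[:,:2]/q[:,2:]
def tri(a,b):
    A=[];B=[]
    for n,uv in(("top",a),("side",b)):
        C,d=ray(n,uv);d=d[0]/np.linalg.norm(d[0]);M=np.eye(3)-np.outer(d,d);A.append(M);B.append(M@C)
    return np.linalg.lstsq(np.vstack(A),np.hstack(B),rcond=None)[0]
def look():return {n:ctrl.get_image(n)[0] for n in("top","side")}
def blobs(m,lo,hi=10**6):
    k,l,s,c=cv2.connectedComponentsWithStats(m.astype(np.uint8),connectivity=8)
    return [(s[i,4],c[i],l==i) for i in range(1,k) if lo<=s[i,4]<=hi]
def floor_mask(n,x0=.36,x1=.82,y0=-.47,y1=.47):
    m=np.zeros((400,640),np.uint8);q=proj(n,[[x0,y0,.009],[x1,y0,.009],[x1,y1,.009],[x0,y1,.009]])
    cv2.fillPoly(m,[q.round().astype(int)],1);return m>0
def black(im,n,v=60):
    hs=cv2.cvtColor(im,cv2.COLOR_RGB2HSV);return (hs[...,2]<v)&floor_mask(n)
def grey(im,n,smax):
    hs=cv2.cvtColor(im,cv2.COLOR_RGB2HSV);return (hs[...,1]<smax)&floor_mask(n)
E
python3 - <<'E'
from h import *
im={n:np.load(f"pics/{n}0.npz")["im"] for n in("top","side")}
for n in im:
    print(n,"black",[(int(a),c.round(1).tolist()) for a,c,_ in blobs(black(im[n],n),6)])
    print(n,"grey",[(int(a),c.round(1).tolist()) for a,c,_ in blobs(grey(im[n],n,70),12)])
    hs=cv2.cvtColor(im[n],cv2.COLOR_RGB2HSV)
    for q in ([(150,200),(235,209),(268,222),(263,207),(300,171)] if n=="top" else [(253,140),(256,134),(255,165),(300,237),(340,210)]): print(q,hs[q[1],q[0]])
E
```

```text
top black [(158, [412.8, 138.4]), (74, [428.4, 111.4]), (118, [454.2, 128.5]), (42, [255.3, 129.1]), (186, [379.5, 135.9]), (61, [430.2, 134.1]), (30, [443.6, 153.7]), (11, [444.0, 157.0]), (9, [242.0, 170.0]), (41, [269.8, 199.9]), (37, [359.3, 198.4]), (18, [235.7, 207.6]), (35, [400.1, 208.3])]
top grey [(280, [308.4, 108.4]), (15, [330.0, 104.0]), (570, [250.8, 118.7]), (309, [437.6, 113.7]), (20, [326.6, 113.5]), (126, [360.1, 119.0]), (489, [433.5, 137.7]), (254, [380.6, 133.9]), (46, [394.5, 142.4]), (58, [244.8, 147.2]), (193, [336.6, 149.4]), (123, [326.6, 155.8]), (2372, [326.1, 172.3]), (42, [387.0, 162.4]), (55, [333.5, 188.2]), (123, [417.9, 195.3]), (1954, [320.3, 208.1]), (32, [190.5, 196.7]), (12, [224.8, 197.5]), (14, [456.7, 201.8]), (17, [200.9, 202.6]), (239, [206.0, 206.8]), (62, [233.8, 206.7]), (24, [391.8, 205.4]), (466, [429.4, 210.0]), (26, [226.8, 215.6]), (21, [196.0, 217.0]), (236, [435.9, 221.9]), (12, [389.4, 221.2]), (42, [365.3, 225.4]), (20, [219.2, 227.8]), (166, [215.7, 232.2]), (56, [443.2, 232.1]), (253, [422.1, 236.0])]
(150, 200) [174  11 113]
(235, 209) [120  22  47]
(268, 222) [ 21  55 149]
(263, 207) [124  13 136]
(300, 171) [120   4  67]
side black [(175, [353.6, 137.1]), (72, [255.2, 136.6]), (67, [299.0, 138.3]), (78, [276.1, 163.8]), (13, [440.4, 226.4]), (286, [410.1, 235.5]), (82, [316.7, 237.1]), (215, [448.6, 245.8]), (11, [465.6, 257.9]), (874, [424.7, 292.8]), (174, [490.7, 284.2]), (149, [325.8, 284.3])]
side grey [(530, [354.6, 130.0]), (109, [254.9, 134.2]), (2193, [341.5, 219.9]), (344, [395.6, 165.0]), (1544, [447.1, 265.0]), (185, [410.5, 234.9]), (65, [304.6, 233.5]), (80, [472.1, 256.0]), (48, [325.7, 281.9]), (69, [305.5, 297.4])]
(253, 140) [15 76 54]
(256, 134) [20 29 52]
(255, 165) [ 21 108 186]
(300, 237) [ 23 111 196]
(340, 210) [ 22  34 166]
```

```bash
cat >> h.py <<'E'
def pin(im,utop,uside=None):
    """pin pose from block pixel in top (and side): block centre, arc centre, angle of pin x"""
    if uside is not None: B3=tri(utop,uside); B=B3[:2]
    else: B=onz("top",[utop],.029)[0];B3=None
    hs=cv2.cvtColor(im["top"],cv2.COLOR_RGB2HSV);m=(hs[...,1]<38)&(hs[...,2]>70)&floor_mask("top")
    v,u=np.nonzero(m);X=onz("top",np.c_[u,v],.012);r=np.linalg.norm(X-B,axis=1)
    X=X[(r>.018)&(r<.088)]
    return B,B3,X
def fitpin(B,X,it=4):
    best=None
    for a0 in np.arange(0,6.28,.35):      # arc angle = only unknown; circle r=40 through block centre
        f=lambda a:np.linalg.norm(X-(B+.04*np.array([-np.sin(a[0]),np.cos(a[0])])),axis=1)-.04
        s=least_squares(f,[a0],loss="soft_l1",f_scale=.003)
        O=B+.04*np.array([-np.sin(s.x[0]),np.cos(s.x[0])])
        d=X-O;an=np.arctan2(d[:,1],d[:,0])-s.x[0];an=(an+np.pi)%(2*np.pi)-np.pi
        ok=(abs(np.linalg.norm(d,axis=1)-.04)<.005)&(an>-1.3)&(an<1.45)
        if best is None or ok.sum()>best[0]: best=(ok.sum(),s.x[0],O,np.degrees([an[ok].min(),an[ok].max()]) if ok.any() else 0,ok.sum()/len(X))
    return best
E
python3 - <<'E'
from h import *
im={n:np.load(f"pics/{n}0.npz")["im"] for n in("top","side")}
for a,b in(((269.8,199.9),(276.1,163.8)),((359.3,198.4),(316.7,237.1)),((400.1,208.3),(325.8,284.3))):
    B,B3,X=pin(im,a,b);B2=onz("top",[a],.029)[0];f=fitpin(B,X);print("block",B3.round(4),B2.round(4),"n",len(X),f[0],"ang",np.degrees(f[1])%360,"O",f[2].round(4),f[3],f[4])
# rings: dark blobs within strap polygon
for n in im:
    hs=cv2.cvtColor(im[n],cv2.COLOR_RGB2HSV)
    g=max(blobs(hs[...,1]*(1)<60 if 0 else ((hs[...,1]<60)&(hs[...,2]>120)&floor_mask(n,.52,.62,-.33,.33)),200),key=lambda b:b[0])
    v,u=np.nonzero(g[2]);hull=cv2.convexHull(np.c_[u,v].astype(np.int32));m=np.zeros((400,640),np.uint8);cv2.fillPoly(m,[hull],1)
    X=onz(n,np.c_[u,v],.011);c=X.mean(0);w,V=np.linalg.eigh(np.cov((X-c).T));print(n,"strap c",c.round(4),"dir",V[:,1].round(4),"ends",((X-c)@V[:,1]).min().round(3),((X-c)@V[:,1]).max().round(3))
    for a,c,_ in sorted(blobs((m>0)&(hs[...,2]<115),4),key=lambda b:b[1][0]): print(n,"dark",a,c.round(1),onz(n,[c],.0225)[0].round(4))
# key handle
g=[(int(a),c.round(1).tolist()) for a,c,_ in blobs((cv2.cvtColor(im["side"],cv2.COLOR_RGB2HSV)[...,1]<70)&floor_mask("side",.4,.56,.2,.4),20)];print("key side",g)
hs=cv2.cvtColor(im["top"],cv2.COLOR_RGB2HSV)
k=[b for b in blobs((hs[...,1]<80)&floor_mask("top",.4,.52,.2,.36),15)];print([(int(a),c.round(1)) for a,c,_ in k])
for n in im:
    hs=cv2.cvtColor(im[n],cv2.COLOR_RGB2HSV)
    print(n,"gold",[(int(a),c.round(1)) for a,c,_ in blobs((hs[...,1]>150)&(hs[...,2]>90)&floor_mask(n,.5,.65,.25,.42),10)])
print(hs[125:150,245:268].tolist() if 0 else "")
t=im["top"][200:218,226:247];ht=cv2.cvtColor(t,cv2.COLOR_RGB2HSV);print(ht[...,1]);print(ht[...,2])
E
```

```text
block [0.4782 0.1717 0.0316] [0.4802 0.1717] n 43 43 ang 105.80913444460283 O [0.4397 0.1608] [-63.92188393  69.68123284] 1.0
block [ 0.488  -0.1241  0.0314] [ 0.4904 -0.1247] n 186 32 ang 279.0697295591226 O [ 0.5275 -0.1178] [30.94947451 81.60378932] 0.17204301075268819
block [ 0.4577 -0.259   0.0313] [ 0.4598 -0.2598] n 41 41 ang 137.12064036966197 O [ 0.4305 -0.2883] [-63.65560548  66.90426535] 1.0
top strap c [ 0.577  -0.0247] dir [0.0376 0.9993] ends -0.291 0.294
top dark 9 [262.9 169.3] [0.5839 0.1989]
top dark 23 [279.2 170.3] [0.5814 0.1442]
top dark 12 [298.5 171.5] [0.5786 0.0793]
top dark 20 [316.8 172.4] [0.5766 0.0181]
top dark 9 [337.  173.7] [ 0.5734 -0.0497]
top dark 19 [355.2 174.5] [ 0.5716 -0.1107]
top dark 10 [375.8 176. ] [ 0.5677 -0.1796]
top dark 18 [394.8 176.8] [ 0.566  -0.2432]
top dark 11 [408.5 177.6] [ 0.5641 -0.2887]
side strap c [ 0.572  -0.0682] dir [0.0389 0.9992] ends -0.244 0.339
side dark 5 [308.2 154.6] [0.5788 0.1908]
side dark 27 [314.  164.7] [0.5784 0.1422]
side dark 6 [321.5 180.7] [0.5737 0.0711]
side dark 31 [329.4 194.1] [0.5737 0.0139]
s
[... 2934 characters left out ...]
0 159 138 159 184 127  38  50 112 146 163 183 184 136  53 164
  187 180 179]
 [178 177 172 170  94 119 160  67  44  59 164 159 178 183 179  60  75 192
  183 179 178]
 [178 179 147 135 184 178 103  81  68  98 166 185 178 181 136  49 135 187
  180 178 177]
 [178 180 181 182 173 144 137 151 132 165 159 182 184 179  69  75 181 184
  179 178 178]
 [179 178 179 179 180 173 173 116 142 158 154 184 186 136  50 137 178 181
  178 178 178]
 [179 179 178 178 179 180 183 184 180 177 157 168 174  59  68 189 185 179
  178 179 179]
 [178 178 179 178 179 179 180 181 180 181 176 114 131  74 105 190 181 178
  178 178 179]
 [179 177 178 177 178 179 178 178 178 179 181 184 178 155 153 184 179 178
  179 179 177]]
```

P3 (the pin on the right, block at (0.458,-0.259)) goes first, since it is on the way. The rings I'll use are b, c and d, to stay clear of the caddy.

>>> step_arm([
  [1.46,1.845,-0.5,0,0,6.1,0.6],
  [1.46,1.845,-0.5,0,0,6.1,0.6],
  [1.46,1.845,-0.5,0,0,6.1,0.6],
  [1.46,1.845,-0.5,0,0,6.1,0.6],
  [1.46,1.845,-0.5,0,0,6.1,0.6],
], force=25)

```text
time: 0.52
position: [0.2398, -0.5349, 0.1968]
tool_rot: [-2.895, -1.218, 0.0]
ft_force: [-0.1, 0.2, 0.4]
grip_width: 0.707
grip_force: 0.0
```

>>> step_arm([
  [1.46,1.845,-0.5,0,0,6.1,0.6],
  [1.46,1.845,-0.5,0,0,6.1,0.6],
  [1.46,1.845,-0.5,0,0,6.1,0.6],
  [1.46,1.845,-0.5,0,0,6.1,0.6],
  [1.46,1.845,-0.5,0,0,6.1,0.6],
])

```text
time: 0.93
position: [0.3127, -0.4426, 0.172]
tool_rot: [-2.473, -1.936, 0.0]
ft_force: [0.5, 0.0, 1.5]
grip_width: 0.602
grip_force: 0.0
```

>>> step_arm([
  [1.46,1.845,-0.5,0,0,6.1,0.6],
  [1.46,1.845,-0.5,0,0,6.1,0.6],
  [1.46,1.845,-0.5,0,0,6.1,0.6],
  [1.46,1.845,-0.5,0,0,6.1,0.6],
  [1.46,1.845,-0.5,0,0,6.1,0.6],
])

```text
time: 1.35
position: [0.3856, -0.3505, 0.147]
tool_rot: [-1.877, -2.519, -0.0]
ft_force: [0.5, 0.2, -0.1]
grip_width: 0.601
grip_force: 0.0
```

>>> step_arm([
  [1.46,1.845,-0.5,0,0,6.1,0.6],
  [1.46,1.845,-0.5,0,0,6.1,0.6],
  [1.46,1.845,-0.5,0,0,6.1,0.6],
  [1.46,1.845,-0.5,0,0,6.1,0.6],
  [1.46,1.845,-0.5,0,0,6.1,0.6],
])

```text
time: 1.77
position: [0.4586, -0.2583, 0.122]
tool_rot: [-1.148, -2.924, -0.0]
ft_force: [0.8, 0.1, 0.5]
grip_width: 0.603
grip_force: 0.0
```

```bash
cat >> h.py <<'E'
def tool():
    s=ctrl.get_state();M=cv2.Rodrigues(np.array(s["tool_rot"],float))[0]
    print("t %.2f"%s["time"],"tcp",s["position"].round(4),"yang %.1f"%np.degrees(np.arctan2(M[1,1],M[0,1])),"zax",M[:,2].round(3),"grip %.3f"%s["grip_width"],s["grip_force"],"j7 %.2f"%s["joint_positions"][6],"F",s["ft_force"].round(1));return s,M
def pins(side=True):
    im=look();o={n:[(c,a) for a,c,_ in blobs(black(im[n],n),15,400)] for n in im};r=[]
    for c,a in o["top"]:
        for d,b in o["side"]:
            X=tri(c,d)
            if np.abs(proj("top",X)-c).max()<2.5 and np.abs(proj("side",X)-d).max()<3 and .022<X[2]<.04:
                _,_,W=pin(im,c);f=fitpin(X[:2],W) if len(W) else None
                r.append((X.round(4),c.round(1),f and (int(f[0]),round(f[4],2),round(np.degrees(f[1])%360,1),np.round(f[3],0))))
    for x in r: print(*x)
    return im
E
sed -i 's/(hs\[...,2\]>70)&floor/(hs[...,2]>70)\&(hs[...,2]<166)\&floor/' h.py
python3 - <<'E'
from h import *
tool()
im=pins();cv2.imwrite("pics/p1.png",cv2.resize(im["side"][110:400,200:460],None,fx=2,fy=2)[:,:,::-1])
E
```

```text
t 1.77 tcp [ 0.4586 -0.2583  0.122 ] yang 47.1 zax [-0.  0. -1.] grip 0.603 0.0 j7 1.20 F [0.8 0.1 0.5]
[ 0.7032 -0.1907  0.0244] [379.6 135.9] None
[0.4784 0.1717 0.0319] [269.8 199.9] (37, np.float64(0.9), np.float64(106.4), array([-64.,  69.]))
```

View pics/p1.png

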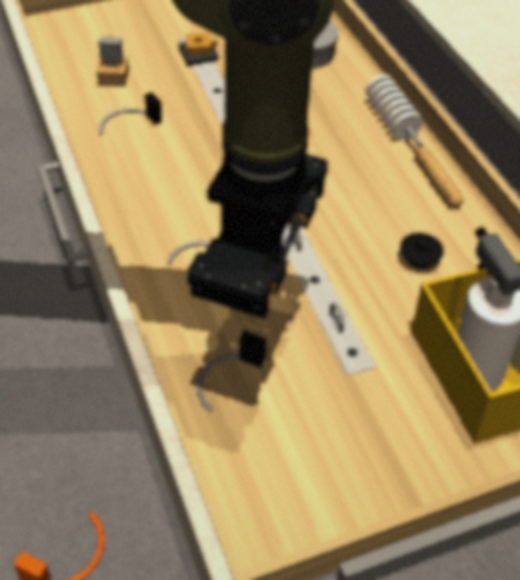

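The side view shows the gripper directly over P3's block (crop (252,348)), with the pin unmoved. I'll go down and grip it.

>>> step_arm([
  [0,0,-2.5,0,0,0,0.6],
  [0,0,-2.5,0,0,0,0.6],
  [0,0,-2.5,0,0,0,0.6],
  [-0.05,-0.05,-1.9,0,0,0,0.6],
  [0,0,-0.8,0,0,0,0.6],
])

```text
time: 2.28
position: [0.4551, -0.2596, 0.0176]
tool_rot: [-1.157, -2.916, -0.001]
ft_force: [-0.7, 0.6, 0.7]
grip_width: 0.599
grip_force: 0.0
```

>>> step_arm([
  [0,0,0,0,0,0,0],
  [0,0,0,0,0,0,0],
  [0,0,0,0,0,0,0],
  [0,0,0,0,0,0,0],
  [0,0,0,0,0,0,0],
], force=25)

```text
time: 2.7
position: [0.4586, -0.2605, 0.0218]
tool_rot: [1.155, 2.919, -0.001]
ft_force: [0.1, 0.7, 0.3]
grip_width: 0.306
grip_force: 0.0
```

>>> step_arm([
  [0,0,0,0,0,0,0],
  [0,0,1,0,0,0,0],
  [0,0,1.5,0,0,0,0],
  [0,0,1.5,0,0,0,0],
  [0,0,1,0,0,0,0],
])

```text
time: 3.12
position: [0.4585, -0.2601, 0.0726]
tool_rot: [1.155, 2.92, -0.001]
ft_force: [0.1, -0.1, -0.1]
grip_width: 0.159
grip_force: 24.9
```

```bash
python3 - <<'E'
from h import *
tool()
E
```

```text
t 3.12 tcp [ 0.4585 -0.2601  0.0726] yang 46.8 zax [ 0.002 -0.001 -1.   ] grip 0.159 24.924938678741455 j7 1.17 F [ 0.1 -0.1 -0.1]
```

```bash
python3 - <<'E'
from h import *
im=look();s,M=tool()
c=proj("side",[s["position"]])[0].astype(int);print(c)
cv2.imwrite("pics/p2.png",cv2.resize(im["side"][c[1]-60:c[1]+70,c[0]-80:c[0]+80],None,fx=4,fy=4,interpolation=cv2.INTER_CUBIC)[:,:,::-1])
E
```

```text
t 3.22 tcp [ 0.4593 -0.2607  0.0729] yang 46.8 zax [ 0.004 -0.003 -1.   ] grip 0.156 24.924449622631073 j7 1.17 F [-0.  -0.4 -0.4]
[328 272]
```

View pics/p2.png

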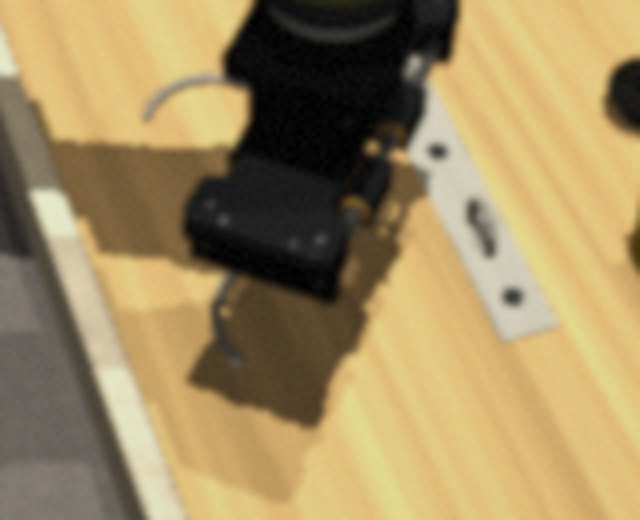

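The side crop shows the wire held under the gripper, with its tip at crop (236,360), full-image (307,302). I'll work out its height from that.

```bash
python3 - <<'E'
from h import *
im=look()
print([ (z,proj("side",[[.3962,-.309,z]])[0].round(1).tolist()) for z in(.012,.03,.045,.06,.075)])
hs=cv2.cvtColor(im["side"],cv2.COLOR_RGB2HSV);print(hs[285:312,298:316,2])
E
```

```text
[(0.012, [307.8, 316.4]), (0.03, [307.8, 311.5]), (0.045, [307.8, 307.4]), (0.06, [307.8, 303.2]), (0.075, [307.7, 298.8])]
[[228 223 205 165 127 100 100 112 114 103  89  82  80  80  80  79  79  78]
 [225 216 192 147 105  87  95 112 105  95  83  79  79  82  79  80  79  81]
 [215 197 162 116  89  86  94  94  93  86  82  83  78  80  80  79  78  82]
 [203 179 132  92 100 114 110  98  84  83  81  80  81  78  79  78  74  82]
 [195 165 116  87 120 146 132 103  87  85  82  81  82  81  78  78  83  79]
 [187 160 112  85 118 143 127 102  92  83  85  83  80  81  79  77  80  82]
 [183 154 110  77  97 111 104  87  92  85  86  83  79  79  80  77  79  77]
 [181 153 105  75  79  86  86  83  84  87  87  87  82  81  80  82  75  81]
 [183 152 104  70  67  80  83  85  85  87  86  86  84  82  83  80  81  77]
 [187 158 110  68  62  69  81  83  83  88  89  85  85  79  82  77  80  79]
 [185 164 123  75  59  70  75  82  84  88  88  87  86  82  81  82  79  77]
 [191 174 131  80  57  64  75  81  83  86  87  88  88  83  79  83  79  80]
 [186 167 123  79  56  61  71  80  83  82  87  86  85  87  83  82  81  81]
 
[... 349 characters left out ...]
 84  87  89  87  86  85]
 [ 78  78  77  77  77  82  82  92  97  97  94  85  85  87  85  87  87  84]
 [ 80  80  77  80  78  79  77  83  90  88  88  86  84  87  87  91  83  85]
 [ 78  77  78  77  79  78  76  76  82  83  82  84  87  85  87  85  86  84]
 [ 80  78  80  77  77  77  80  76  78  83  82  85  85  83  86  86  86  85]
 [ 83  79  78  78  77  76  77  77  80  80  84  84  84  84  88  85  86  84]
 [ 98  89  83  76  77  80  76  76  77  82  84  84  86  86  84  85  86  86]
 [140 120  99  88  88  84  78  78  78  76  79  83  86  86  86  89  85  90]
 [179 165 143 126 119 108  92  78  77  78  80  82  83  84  83  86  84  88]
 [198 194 181 167 161 149 121  91  81  76  80  83  83  84  84  83  86  85]]
```

>>> step_arm([
  [0.46,0.275,0,0,0,-5.8,0],
  [0.46,0.275,0,0,0,-5.8,0],
  [0.46,0.275,0,0,0,-5.8,0],
  [0.46,0.275,0,0,0,-5.8,0],
  [0.46,0.275,0,0,0,-5.8,0],
])

```text
time: 3.73
position: [0.4801, -0.2456, 0.0693]
tool_rot: [-1.856, -2.532, 0.0]
ft_force: [-0.5, -0.1, -1.5]
grip_width: 0.158
grip_force: 24.9
```

>>> step_arm([
  [0.46,0.275,0,0,0,-5.8,0],
  [0.46,0.275,0,0,0,-5.8,0],
  [0.46,0.275,0,0,0,-5.8,0],
  [0.46,0.275,0,0,0,-5.8,0],
  [0.46,0.275,0,0,0,-5.8,0],
])

```text
time: 4.15
position: [0.5031, -0.2319, 0.0692]
tool_rot: [-2.43, -1.987, 0.001]
ft_force: [0.2, -0.8, -1.1]
grip_width: 0.158
grip_force: 24.9
```

>>> step_arm([
  [0.46,0.275,0,0,0,-5.8,0],
  [0.46,0.275,0,0,0,-5.8,0],
  [0.46,0.275,0,0,0,-5.8,0],
  [0.46,0.275,0,0,0,-5.8,0],
  [0.46,0.275,0,0,0,-5.8,0],
])

```text
time: 4.57
position: [0.5261, -0.2181, 0.0692]
tool_rot: [-2.851, -1.316, 0.003]
ft_force: [0.3, 0.2, -1.5]
grip_width: 0.161
grip_force: 24.9
```

>>> step_arm([
  [0.46,0.275,0,0,0,-5.8,0],
  [0.46,0.275,0,0,0,-5.8,0],
  [0.46,0.275,0,0,0,-5.8,0],
  [0.46,0.275,0,0,0,-5.8,0],
  [0.46,0.275,0,0,0,-5.8,0],
])

```text
time: 4.98
position: [0.5491, -0.2045, 0.0691]
tool_rot: [-3.09, -0.56, 0.004]
ft_force: [0.8, -0.3, -1.3]
grip_width: 0.155
grip_force: 24.9
```

>>> step_arm([
  [0.46,0.275,0,0,0,-5.8,0],
  [0.46,0.275,0,0,0,-5.8,0],
  [0.46,0.275,0,0,0,-5.8,0],
  [0.46,0.275,0,0,0,-5.8,0],
  [0,0,0,0,0,0,0],
])

```text
time: 5.4
position: [0.5683, -0.1926, 0.0693]
tool_rot: [-3.14, 0.067, 0.002]
ft_force: [-0.5, -0.0, -0.6]
grip_width: 0.157
grip_force: 24.9
```

```bash
python3 - <<'E'
from h import *
im=look();s,M=tool()
c=proj("side",[s["position"]])[0].astype(int);print(c)
cv2.imwrite("pics/p3.png",np.hstack([cv2.resize(im["side"][c[1]-45:c[1]+35,c[0]-50:c[0]+50],(400,320),interpolation=cv2.INTER_CUBIC),cv2.resize(im["top"][140:220,330:430],(400,320),interpolation=cv2.INTER_CUBIC)])[:,:,::-1])
E
```

```text
t 5.50 tcp [ 0.5675 -0.1935  0.0695] yang -92.2 zax [-0.002  0.    -1.   ] grip 0.160 24.92473214864731 j7 -1.40 F [-0.1  0.2 -1.4]
[361 238]
```

View pics/p3.png

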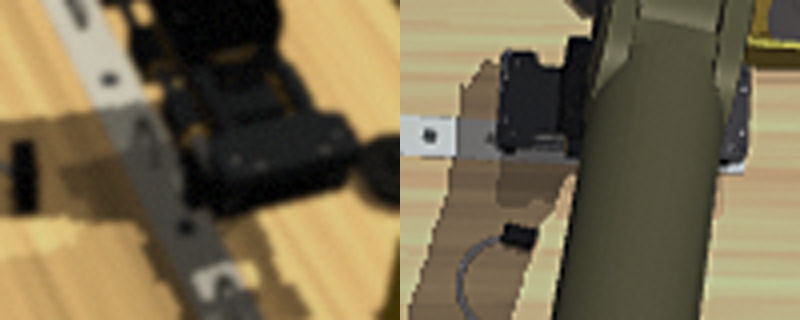

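The side view is occluded and the top view shows only the neighbouring P2, which is untouched. I'll go down and swing the tip in along the arc.

>>> step_arm([
  [0.1,-0.1,-1,0,0,0,0],
  [0,0,-1,0,0,0,0],
  [0,0,-1,0,0,0,0],
  [0,0,-1,0,0,0,0],
  [0,0,0,0,0,0,0],
])

```text
time: 5.92
position: [0.5681, -0.1949, 0.0283]
tool_rot: [-3.14, 0.065, 0.004]
ft_force: [-0.3, -0.7, -1.2]
grip_width: 0.159
grip_force: 25.0
```

>>> step_arm([
  [0.419,0.006,0,0,0,6,0],
  [0.416,0.05,0,0,0,6,0],
  [0.408,0.093,0,0,0,6,0],
  [0.396,0.135,0,0,0,6,0],
  [0.38,0.176,0,0,0,6,0],
])

```text
time: 6.33
position: [0.5892, -0.1903, 0.0298]
tool_rot: [-3.048, -0.758, 0.001]
ft_force: [0.9, 0.1, -1.2]
grip_width: 0.158
grip_force: 25.0
```

>>> step_arm([
  [0.36,0.214,0,0,0,6,0],
  [0.335,0.251,0,0,0,6,0],
  [0.307,0.284,0,0,0,6,0],
  [0.276,0.315,0,0,0,6,0],
  [0.241,0.342,0,0,0,6,0],
])

```text
time: 6.75
position: [0.6044, -0.1762, 0.0299]
tool_rot: [-2.748, -1.521, 0.001]
ft_force: [0.4, -0.5, -0.1]
grip_width: 0.157
grip_force: 25.0
```

No contact forces. Next come the last 30° of the swing, then lower and release.

>>> step_arm([
  [0.204,0.365,0,0,0,6,0],
  [0.165,0.385,0,0,0,6,0],
  [0.124,0.4,0,0,0,6,0],
  [0.081,0.411,0,0,0,6,0],
  [0.038,0.417,0,0,0,6,0],
])

```text
time: 7.17
position: [0.6104, -0.1563, 0.0299]
tool_rot: [-2.261, -2.181, 0.0]
ft_force: [-0.1, 0.2, -0.8]
grip_width: 0.156
grip_force: 25.0
```

>>> step_arm([
  [0,0,-0.2,0,0,0,0],
  [0,0,-0.15,0,0,0,0],
  [0,0,-0.1,0,0,0,0],
  [0,0,0,0,0,0,0],
  [0,0,0,0,0,0,0],
])

```text
time: 7.58
position: [0.6108, -0.1555, 0.0276]
tool_rot: [-2.27, -2.171, -0.001]
ft_force: [-4.3, 2.0, 10.3]
grip_width: 0.16
grip_force: 25.0
```

>>> step_arm([
  [0,0,0,0,0,0,0.35],
  [0,0,0,0,0,0,0.35],
  [0,0,0,0,0,0,0.35],
  [0,0,0,0,0,0,0.35],
  [0,0,0,0,0,0,0.35],
])

```text
time: 8.0
position: [0.6105, -0.1567, 0.0257]
tool_rot: [-2.268, -2.174, 0.0]
ft_force: [-0.4, 0.2, -0.2]
grip_width: 0.338
grip_force: 0.0
```

>>> step_arm([
  [0,0,1,0,0,0,0.35],
  [0,0,2,0,0,0,0.35],
  [0,0,3,0,0,0,0.35],
  [0,0,3,0,0,0,0.35],
  [0,0,3,0,0,0,0.35],
])

```text
time: 8.42
position: [0.6106, -0.1563, 0.1479]
tool_rot: [2.267, 2.175, 0.0]
ft_force: [1.4, 0.1, -0.7]
grip_width: 0.35
grip_force: 0.0
```

>>> step_arm([
  [0,3,1,0,0,3,0.5],
  [0,3,0,0,0,3,0.5],
  [0,3,0,0,0,3,0.5],
  [0,3,0,0,0,3,0.5],
  [0,3,0,0,0,3,0.5],
])

```text
time: 8.83
position: [0.6107, -0.0049, 0.157]
tool_rot: [1.96, 2.454, 0.001]
ft_force: [0.1, 0.8, -0.1]
grip_width: 0.495
grip_force: 0.0
```

```bash
python3 - <<'E'
from h import *
tool()
im=pins()
cv2.imwrite("pics/p4.png",np.hstack([cv2.resize(im["side"][190:290,290:390],(400,400),interpolation=cv2.INTER_CUBIC),cv2.resize(im["top"][140:220,330:410],(400,400),interpolation=cv2.INTER_CUBIC)])[:,:,::-1])
E
```

```text
t 8.83 tcp [ 0.6107 -0.0049  0.157 ] yang 12.8 zax [ 0.001 -0.    -1.   ] grip 0.495 0.0 j7 0.01 F [ 0.1  0.8 -0.1]
[ 0.7033 -0.1907  0.0241] [379.6 135.9] None
[ 0.6618 -0.286   0.0363] [408.6 147.2] (33, np.float64(0.32), np.float64(218.5), array([15., 83.]))
[ 0.6132 -0.1545  0.0323] [368.8 161.3] (48, np.float64(0.49), np.float64(89.6), array([-67.,  65.]))
[0.4782 0.1717 0.0317] [269.8 199.9] (34, np.float64(0.89), np.float64(106.8), array([-64.,  68.]))
```

View pics/p4.png

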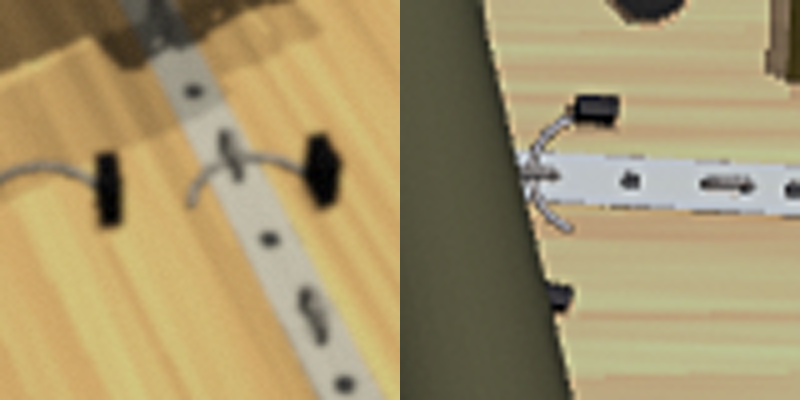

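P3 is now through ring b, visible in both halves of the picture, with the ring at the middle of its curve. P2's block is still at its old pixel, side (317,237). I'll refit its angle next.

```bash
python3 - <<'E'
from h import *
im={n:np.load(f"pics/{n}0.npz")["im"] for n in("top","side")}
B,B3,X=pin(im,(359.3,198.4),(316.7,237.1))
for V in(1,): 
    f=fitpin(B,X);print(B3,len(X),f)
bl=[m for a,c,m in blobs(black(im["top"],"top"),25) if abs(c-[359.3,198.4]).max()<2][0]
v,u=np.nonzero(bl);W=onz("top",np.c_[u,v],.04);w,E=np.linalg.eigh(np.cov((W-W.mean(0)).T));print("block long axis",np.degrees(np.arctan2(E[1,1],E[0,1])),w)
E
```

```text
[ 0.48800565 -0.12410785  0.03136937] 71 (np.int64(41), np.float64(1.3266968165592645), array([ 0.44919143, -0.11444055]), array([-62.6786608 ,  74.13403605]), np.float64(0.5774647887323944))
block long axis 80.45481965153347 [2.34916593e-05 6.10832991e-05]
```

>>> step_arm([
  [-2.48,-2.4,-0.74,0,0,-5.16,0.4],
  [-2.48,-2.4,-0.74,0,0,-5.16,0.4],
  [-2.48,-2.4,-0.74,0,0,-5.16,0.4],
  [-2.48,-2.4,-0.74,0,0,-5.16,0.4],
  [-2.48,-2.4,-0.74,0,0,-5.16,0.4],
])

```text
time: 9.35
position: [0.4855, -0.1278, 0.1193]
tool_rot: [2.466, 1.945, 0.0]
ft_force: [0.0, -0.5, 0.1]
grip_width: 0.404
grip_force: 0.0
```

>>> step_arm([
  [0,0,-1,0,0,0,0.4],
  [0,0,-2,0,0,0,0.4],
  [0,0,-3,0,0,0,0.4],
  [0,0,-3,0,0,0,0.4],
  [0,0,-1,0,0,0,0.4],
])

```text
time: 9.77
position: [0.4841, -0.1261, 0.0159]
tool_rot: [-2.458, -1.949, 0.005]
ft_force: [-0.9, -0.3, 0.4]
grip_width: 0.396
grip_force: 0.0
```

>>> step_arm([
  [0,0,0,0,0,0,0.4],
  [0,0,0,0,0,0,0],
  [0,0,0,0,0,0,0],
  [0,0,0,0,0,0,0],
  [0,0,0,0,0,0,0],
])

```text
time: 10.18
position: [0.4877, -0.1267, 0.0206]
tool_rot: [2.46, 1.951, 0.001]
ft_force: [-1.2, 0.4, 0.4]
grip_width: 0.185
grip_force: 0.4
```

>>> step_arm([
  [0,0,0,0,0,0,0],
  [0,0,0,0,0,0,0],
  [0,0,0,0,0,0,0],
  [0,0,0,0,0,0,0],
  [0,0,0,0,0,0,0],
])

```text
time: 10.6
position: [0.4875, -0.1267, 0.0204]
tool_rot: [2.46, 1.951, 0.001]
ft_force: [-3.1, 0.5, 7.1]
grip_width: 0.16
grip_force: 25.0
```

```bash
python3 - <<'E'
from h import *
tool()
E
```

```text
t 10.60 tcp [ 0.4875 -0.1267  0.0204] yang -13.2 zax [ 0.001 -0.001 -1.   ] grip 0.160 24.978335076011717 j7 -0.17 F [-3.1  0.5  7.1]
```

>>> step_arm([
  [0,0,0.5,0,0,0,0],
  [0,0,1,0,0,0,0],
  [0,0,1.5,0,0,0,0],
  [0,0,1,0,0,0,0],
  [0,0,1,0,0,0,0],
])

```text
time: 11.02
position: [0.4871, -0.1265, 0.0705]
tool_rot: [2.461, 1.951, 0.001]
ft_force: [-0.6, -0.2, -0.8]
grip_width: 0.161
grip_force: 25.0
```

>>> step_arm([
  [0.577,0.415,0,0,0,-5.27,0],
  [0.577,0.415,0,0,0,-5.27,0],
  [0.577,0.415,0,0,0,-5.27,0],
  [0.577,0.415,0,0,0,-5.27,0],
  [0.577,0.415,0,0,0,-5.27,0],
])

```text
time: 11.43
position: [0.5159, -0.1056, 0.0697]
tool_rot: [2.844, 1.333, 0.0]
ft_force: [-0.8, -0.1, -0.8]
grip_width: 0.158
grip_force: 25.0
```

>>> step_arm([
  [0.577,0.415,0,0,0,-5.27,0],
  [0.577,0.415,0,0,0,-5.27,0],
  [0.577,0.415,0,0,0,-5.27,0],
  [0.577,0.415,0,0,0,-5.27,0],
  [0.577,0.415,0,0,0,-5.27,0],
])

```text
time: 11.85
position: [0.5448, -0.0848, 0.0696]
tool_rot: [3.073, 0.65, 0.0]
ft_force: [-0.3, -0.0, -0.6]
grip_width: 0.158
grip_force: 25.0
```

>>> step_arm([
  [0.577,0.415,0,0,0,-5.27,0],
  [0.577,0.415,0,0,0,-5.27,0],
  [0.577,0.415,0,0,0,-5.27,0],
  [0.577,0.415,0,0,0,-5.27,0],
  [0.577,0.415,0,0,0,-5.27,0],
])

```text
time: 12.27
position: [0.5735, -0.064, 0.0696]
tool_rot: [3.141, -0.068, 0.0]
ft_force: [-0.4, 0.3, -0.7]
grip_width: 0.157
grip_force: 25.0
```

>>> step_arm([
  [0,0,0,0,0,0,0],
  [0,0,-1,0,0,0,0],
  [0,0,-1.5,0,0,0,0],
  [0,0,-1.5,0,0,0,0],
  [0,0,-0.45,0,0,0,0],
])

```text
time: 12.68
position: [0.5707, -0.0647, 0.0218]
tool_rot: [-3.141, 0.058, 0.008]
ft_force: [-1.1, 0.1, -1.6]
grip_width: 0.157
grip_force: 25.0
```

```bash
python3 - <<'E'
from h import *
tool()
E
```

```text
t 12.68 tcp [ 0.5707 -0.0647  0.0218] yang -92.1 zax [-0.005  0.    -1.   ] grip 0.157 24.97810154221952 j7 -1.68 F [-1.1  0.1 -1.6]
```

>>> step_arm([
  [0,0,0,0,0,0,0],
  [0,0,0,0,0,0,0],
  [0,0,0,0,0,0,0],
  [0,0,0,0,0,0,0],
  [0,0,0,0,0,0,0],
])

```text
time: 13.1
position: [0.5739, -0.0643, 0.0254]
tool_rot: [3.141, -0.061, 0.002]
ft_force: [0.4, 0.3, -1.1]
grip_width: 0.156
grip_force: 25.0
```

>>> step_arm([
  [0.419,0.006,0,0,0,6,0],
  [0.416,0.05,0,0,0,6,0],
  [0.408,0.093,0,0,0,6,0],
  [0.396,0.135,0,0,0,6,0],
  [0.38,0.176,0,0,0,6,0],
])

```text
time: 13.52
position: [0.594, -0.0598, 0.0252]
tool_rot: [3.047, 0.762, 0.001]
ft_force: [-0.7, -0.0, -1.4]
grip_width: 0.158
grip_force: 25.0
```

>>> step_arm([
  [0.36,0.214,0,0,0,6,0],
  [0.335,0.251,0,0,0,6,0],
  [0.307,0.284,0,0,0,6,0],
  [0.276,0.315,0,0,0,6,0],
  [0.241,0.342,0,0,0,6,0],
])

```text
time: 13.93
position: [0.6092, -0.0457, 0.0251]
tool_rot: [2.746, 1.524, 0.001]
ft_force: [-1.4, 0.0, -0.8]
grip_width: 0.159
grip_force: 25.0
```

>>> step_arm([
  [0.204,0.365,0,0,0,6,0],
  [0.165,0.385,0,0,0,6,0],
  [0.124,0.4,0,0,0,6,0],
  [0.081,0.411,0,0,0,6,0],
  [0.038,0.417,0,0,0,6,0],
])

```text
time: 14.35
position: [0.6153, -0.0258, 0.0251]
tool_rot: [2.258, 2.183, 0.001]
ft_force: [-0.7, 0.1, -1.2]
grip_width: 0.159
grip_force: 25.0
```

>>> step_arm([
  [0,0,-0.2,0,0,0,0],
  [0,0,-0.2,0,0,0,0],
  [0,0,-0.1,0,0,0,0],
  [0,0,0,0,0,0,0],
  [0,0,0,0,0,0,0],
])

```text
time: 14.77
position: [0.6151, -0.0259, 0.0205]
tool_rot: [2.266, 2.174, 0.0]
ft_force: [-2.6, 1.2, 5.9]
grip_width: 0.158
grip_force: 25.0
```

>>> step_arm([
  [0,0,0,0,0,0,0.35],
  [0,0,0,0,0,0,0.35],
  [0,0,0,0,0,0,0.35],
  [0,0,0,0,0,0,0.35],
  [0,0,0,0,0,0,0.35],
])

```text
time: 15.18
position: [0.6147, -0.026, 0.0194]
tool_rot: [-2.265, -2.177, 0.0]
ft_force: [-0.1, -0.3, 0.6]
grip_width: 0.338
grip_force: 0.0
```

>>> step_arm([
  [0,0,1,0,0,0,0.35],
  [0,0,2,0,0,0,0.35],
  [0,0,2,0,0,0,0.35],
  [0,0,3,0,0,0,0.35],
  [0,0,2,0,0,0,0.35],
])

```text
time: 15.6
position: [0.6156, -0.0254, 0.1226]
tool_rot: [2.263, 2.177, 0.003]
ft_force: [0.9, 0.3, -0.1]
grip_width: 0.352
grip_force: 0.0
```

>>> step_arm([
  [-1.375,1.96,0,0,0,1.87,0.4],
  [-1.375,1.96,0,0,0,1.87,0.4],
  [-1.375,1.96,0,0,0,1.87,0.4],
  [-1.375,1.96,0,0,0,1.87,0.4],
  [-1.375,1.96,0,0,0,1.87,0.4],
])

```text
time: 16.02
position: [0.5455, 0.0732, 0.1204]
tool_rot: [2.077, 2.356, 0.001]
ft_force: [-0.0, 0.4, 0.4]
grip_width: 0.399
grip_force: 0.0
```

>>> step_arm([
  [-1.375,1.96,0,0,0,1.87,0.4],
  [-1.375,1.96,0,0,0,1.87,0.4],
  [-1.375,1.96,0,0,0,1.87,0.4],
  [-1.375,1.96,0,0,0,1.87,0.4],
  [-1.375,1.96,0,0,0,1.87,0.4],
])

```text
time: 16.43
position: [0.476, 0.1721, 0.1197]
tool_rot: [1.876, 2.519, 0.0]
ft_force: [-0.4, 0.1, -0.2]
grip_width: 0.401
grip_force: 0.0
```

```bash
python3 - <<'E'
from h import *
tool()
im=pins()
cv2.imwrite("pics/p5.png",np.hstack([cv2.resize(im["side"][120:270,240:390],(400,400),interpolation=cv2.INTER_CUBIC),cv2.resize(im["top"][130:230,310:410],(400,400),interpolation=cv2.INTER_CUBIC)])[:,:,::-1])
E
```

```text
t 16.43 tcp [0.476  0.1721 0.1197] yang 16.7 zax [ 0. -0. -1.] grip 0.401 0.0 j7 -0.25 F [-0.4  0.1 -0.2]
[ 0.7033 -0.1908  0.024 ] [379.6 135.9] None
[ 0.618  -0.0236  0.0308] [329.6 159.4] (51, np.float64(0.48), np.float64(89.9), array([-65.,  65.]))
[ 0.6132 -0.1546  0.0322] [368.8 161.4] (50, np.float64(0.51), np.float64(89.5), array([-67.,  65.]))
```

View pics/p5.png

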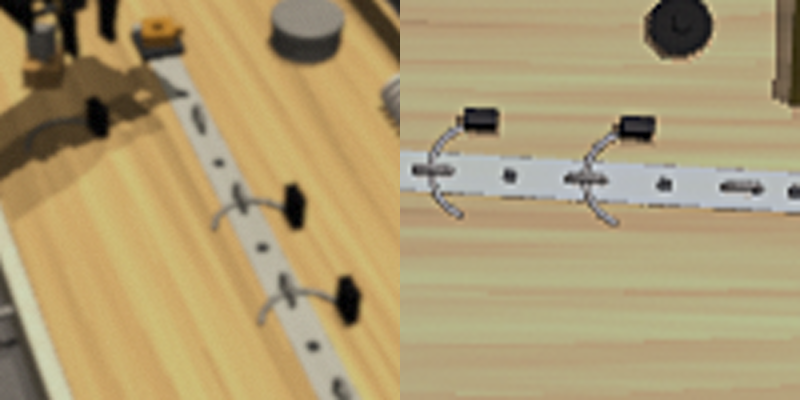

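Pins b and c sit in their rings, seen at top-crop (587,178) and (432,170). P1 is still at side (276,164), so I'll grip it.

>>> step_arm([
  [0,0,-1,0,0,0,0.4],
  [0,0,-2,0,0,0,0.4],
  [0,0,-3,0,0,0,0.4],
  [0,0,-3,0,0,0,0.4],
  [0,0,-0.9,0,0,0,0.4],
])

```text
time: 16.95
position: [0.4744, 0.1683, 0.016]
tool_rot: [-1.879, -2.512, 0.008]
ft_force: [-0.8, -0.5, -0.7]
grip_width: 0.402
grip_force: 0.0
```

>>> step_arm([
  [0,0,0,0,0,0,0.4],
  [0,0,0,0,0,0,0],
  [0,0,0,0,0,0,0],
  [0,0,0,0,0,0,0],
  [0,0,0,0,0,0,0],
])

```text
time: 17.37
position: [0.4784, 0.1704, 0.0219]
tool_rot: [1.879, 2.515, 0.002]
ft_force: [-0.7, 0.5, 0.8]
grip_width: 0.182
grip_force: 0.4
```

>>> step_arm([
  [0,0,0,0,0,0,0],
  [0,0,0,0,0,0,0],
  [0,0,0,0,0,0,0],
  [0,0,0,0,0,0,0],
  [0,0,0,0,0,0,0],
])

```text
time: 17.78
position: [0.4782, 0.1703, 0.0218]
tool_rot: [1.879, 2.515, 0.001]
ft_force: [-1.4, -1.6, 5.7]
grip_width: 0.161
grip_force: 25.0
```

```bash
python3 - <<'E'
from h import *
tool()
E
```

```text
t 17.78 tcp [0.4782 0.1703 0.0218] yang 16.5 zax [ 0.002 -0.    -1.   ] grip 0.161 24.975939786527306 j7 -0.38 F [-1.4 -1.6  5.7]
```

>>> step_arm([
  [0,0,0.5,0,0,0,0],
  [0,0,1,0,0,0,0],
  [0,0,1.5,0,0,0,0],
  [0,0,1,0,0,0,0],
  [0,0,1,0,0,0,0],
])

```text
time: 18.2
position: [0.4776, 0.1704, 0.0719]
tool_rot: [1.879, 2.516, 0.001]
ft_force: [-0.4, -0.1, -1.3]
grip_width: 0.158
grip_force: 25.0
```

>>> step_arm([
  [0.5035,-0.5245,0,0,0,-5.435,0],
  [0.5035,-0.5245,0,0,0,-5.435,0],
  [0.5035,-0.5245,0,0,0,-5.435,0],
  [0.5035,-0.5245,0,0,0,-5.435,0],
  [0.5035,-0.5245,0,0,0,-5.435,0],
])

```text
time: 18.62
position: [0.5028, 0.1437, 0.0712]
tool_rot: [2.423, 1.999, 0.001]
ft_force: [0.3, 0.5, -1.4]
grip_width: 0.165
grip_force: 25.0
```

>>> step_arm([
  [0.5035,-0.5245,0,0,0,-5.435,0],
  [0.5035,-0.5245,0,0,0,-5.435,0],
  [0.5035,-0.5245,0,0,0,-5.435,0],
  [0.5035,-0.5245,0,0,0,-5.435,0],
  [0.5035,-0.5245,0,0,0,-5.435,0],
])

```text
time: 19.03
position: [0.5279, 0.1175, 0.0711]
tool_rot: [2.825, 1.374, 0.001]
ft_force: [0.1, 0.1, -1.1]
grip_width: 0.156
grip_force: 25.0
```

>>> step_arm([
  [0.5035,-0.5245,0,0,0,-5.435,0],
  [0.5035,-0.5245,0,0,0,-5.435,0],
  [0.5035,-0.5245,0,0,0,-5.435,0],
  [0.5035,-0.5245,0,0,0,-5.435,0],
  [0.5035,-0.5245,0,0,0,-5.435,0],
])

```text
time: 19.45
position: [0.553, 0.0913, 0.0711]
tool_rot: [-3.069, -0.671, -0.0]
ft_force: [0.7, 0.5, -0.6]
grip_width: 0.161
grip_force: 25.0
```

>>> step_arm([
  [0.5035,-0.5245,0,0,0,-5.435,0],
  [0.5035,-0.5245,0,0,0,-5.435,0],
  [0.5035,-0.5245,0,0,0,-5.435,0],
  [0.5035,-0.5245,0,0,0,-5.435,0],
  [0.5035,-0.5245,0,0,0,-5.435,0],
])

```text
time: 19.87
position: [0.5782, 0.0651, 0.0711]
tool_rot: [-3.141, 0.068, -0.0]
ft_force: [0.8, 0.7, -1.4]
grip_width: 0.156
grip_force: 25.0
```

>>> step_arm([
  [0,0,0,0,0,0,0],
  [0,0,-1.5,0,0,0,0],
  [0,0,-1.5,0,0,0,0],
  [0,0,-1,0,0,0,0],
  [0,0,-0.45,0,0,0,0],
])

```text
time: 20.28
position: [0.5765, 0.0655, 0.0246]
tool_rot: [-3.141, 0.058, 0.004]
ft_force: [-1.1, 0.2, -0.8]
grip_width: 0.159
grip_force: 25.0
```

>>> step_arm([
  [0,0,0,0,0,0,0],
  [0,0,0,0,0,0,0],
  [0,0,0,0,0,0,0],
  [0,0,0,0,0,0,0],
  [0,0,0,0,0,0,0],
])

```text
time: 20.7
position: [0.5785, 0.0654, 0.0268]
tool_rot: [3.141, -0.061, 0.002]
ft_force: [-0.4, -0.2, -1.2]
grip_width: 0.16
grip_force: 25.0
```

```bash
python3 - <<'E'
from h import *
tool()
E
```

```text
t 20.70 tcp [0.5785 0.0654 0.0268] yang -92.2 zax [ 0.001 -0.    -1.   ] grip 0.160 24.974698713049293 j7 -1.95 F [-0.4 -0.2 -1.2]
```

>>> step_arm([
  [0.419,0.006,0,0,0,6,0],
  [0.416,0.05,0,0,0,6,0],
  [0.408,0.093,0,0,0,6,0],
  [0.396,0.135,0,0,0,6,0],
  [0.38,0.176,0,0,0,6,0],
])

```text
time: 21.12
position: [0.5987, 0.0697, 0.0265]
tool_rot: [3.047, 0.762, 0.001]
ft_force: [-0.3, 0.9, -1.3]
grip_width: 0.159
grip_force: 25.0
```

>>> step_arm([
  [0.36,0.214,0,0,0,6,0],
  [0.335,0.251,0,0,0,6,0],
  [0.307,0.284,0,0,0,6,0],
  [0.276,0.315,0,0,0,6,0],
  [0.241,0.342,0,0,0,6,0],
])

```text
time: 21.53
position: [0.6139, 0.0838, 0.0265]
tool_rot: [2.747, 1.524, 0.001]
ft_force: [0.8, 0.4, -0.9]
grip_width: 0.159
grip_force: 25.0
```

>>> step_arm([
  [0.204,0.365,0,0,0,6,0],
  [0.165,0.385,0,0,0,6,0],
  [0.124,0.4,0,0,0,6,0],
  [0.081,0.411,0,0,0,6,0],
  [0.038,0.417,0,0,0,6,0],
])

```text
time: 21.95
position: [0.62, 0.1037, 0.0265]
tool_rot: [2.258, 2.183, 0.001]
ft_force: [-0.5, 0.2, -1.1]
grip_width: 0.159
grip_force: 25.0
```

>>> step_arm([
  [0,0,-0.2,0,0,0,0],
  [0,0,-0.2,0,0,0,0],
  [0,0,-0.1,0,0,0,0],
  [0,0,0,0,0,0,0],
  [0,0,0,0,0,0,0],
])

```text
time: 22.37
position: [0.6197, 0.1037, 0.0219]
tool_rot: [2.266, 2.175, 0.0]
ft_force: [-1.7, 0.5, 5.7]
grip_width: 0.155
grip_force: 25.0
```

>>> step_arm([
  [0,0,0,0,0,0,0.35],
  [0,0,0,0,0,0,0.35],
  [0,0,0,0,0,0,0.35],
  [0,0,0,0,0,0,0.35],
  [0,0,0,0,0,0,0.35],
])

```text
time: 22.78
position: [0.6194, 0.1036, 0.0209]
tool_rot: [2.265, 2.177, -0.0]
ft_force: [-0.2, 0.6, 0.9]
grip_width: 0.336
grip_force: 0.0
```

>>> step_arm([
  [0,0,1,0,0,0,0.35],
  [0,0,2,0,0,0,0.35],
  [0,0,3,0,0,0,0.35],
  [0,0,3,0,0,0,0.35],
  [0,0,3,0,0,0,0.35],
])

```text
time: 23.2
position: [0.6192, 0.104, 0.143]
tool_rot: [-2.264, -2.178, -0.0]
ft_force: [1.5, -0.9, 0.0]
grip_width: 0.348
grip_force: 0.0
```

>>> step_arm([
  [-2.4,-4,0,0,0,0,0.35],
  [-2.4,-4,0,0,0,0,0.35],
  [-2.4,-4,0,0,0,0,0.35],
  [-2.4,-4,0,0,0,0,0.35],
  [-2.4,-4,0,0,0,0,0.35],
])

```text
time: 23.62
position: [0.5112, -0.0761, 0.1417]
tool_rot: [2.263, 2.178, 0.0]
ft_force: [1.0, -1.0, -0.0]
grip_width: 0.35
grip_force: 0.0
```

```bash
python3 - <<'E'
from h import *
tool()
im=pins()
for n in im: np.savez(f"pics/{n}1.npz",im=im[n])
_,d=ctrl.get_image("top");np.save("pics/d1.npy",d)
cv2.imwrite("pics/p6.png",np.hstack([cv2.resize(im["side"][110:190,240:340],(375,300),interpolation=cv2.INTER_CUBIC),cv2.resize(im["top"][152:224,215:305],(375,300),interpolation=cv2.INTER_CUBIC)])[:,:,::-1])
E
```

```text
t 23.62 tcp [ 0.5112 -0.0761  0.1417] yang -2.2 zax [ 0.001 -0.001 -1.   ] grip 0.350 0.0 j7 -0.06 F [ 1. -1. -0.]
[ 0.7032 -0.1907  0.0243] [379.6 135.9] (1, np.float64(1.0), np.float64(85.5), array([58., 58.]))
```

View pics/p6.png

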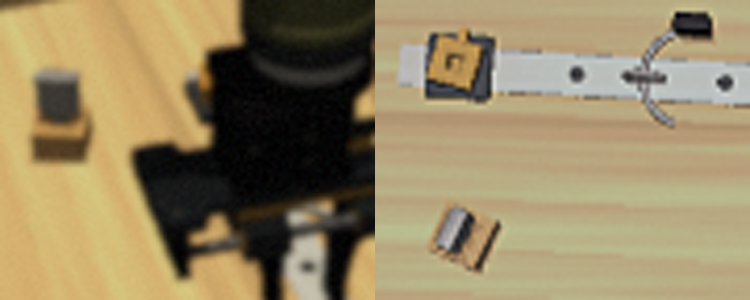

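P1 is through ring d, at crop (642,77). Next I'll measure the key and the cam.

```bash
python3 - <<'E'
from h import *
d=np.load("pics/d1.npy")
a=np.load("pics/top0.npz")["im"];b=np.load("pics/top1.npz")["im"];s0=np.load("pics/side0.npz")["im"]
hs=cv2.cvtColor(b,cv2.COLOR_RGB2HSV)
# key handle
sub=np.zeros((400,640),bool);sub[198:216,228:242]=1
h=(hs[...,1]<45)&sub; v,u=np.nonzero(h);c=np.array([u.mean(),v.mean()]);print("handle silhouette",len(u),c)
hs0=cv2.cvtColor(s0,cv2.COLOR_RGB2HSV)
print("side handle S,V");print(hs0[122:148,246:264,1]);
top=h&(hs[...,2]>85);v,u=np.nonzero(top);q=onz("top",np.c_[u,v],.079);w,E=np.linalg.eigh(np.cov((q-q.mean(0)).T))
print("top face",len(u),q.mean(0),"ang",np.degrees(np.arctan2(E[1,1],E[0,1])),np.sqrt(w*12)); r=cv2.minAreaRect(q.astype(np.float32)*1000);print(r)
print("silh centroid on z.061",onz("top",[c],.061), "depth-z:",[round(float(P['top'][3][2]-d[int(y),int(x)]),4) for x,y in ((c[0],c[1]),)])
# cam
print("cam HSV");t=hs[158:178,224:246];print(t[...,1]);print(t[...,2])
E
```

```text
handle silhouette 57 [233.64912281 206.77192982]
side handle S,V
[[108 112 113 115 115 119 121 123 124 120 117 118 120 121 120 118 118 119]
 [106 109 111 115 116 115 120 123 125 124 120 120 120 120 122 122 121 117]
 [107 109 110 115 118 116 115 121 123 121 121 119 118 120 121 119 118 117]
 [105 105 109 116 114 118 118 118 124 127 121 119 120 118 119 122 119 118]
 [107 108 107 109 114 116 118 119 121 123 124 120 119 119 120 118 121 118]
 [109 107 106 107 107 109 114 115 116 120 119 119 115 114 118 122 120 116]
 [112 109 105  96  88  90  89  88  95  95  99 100  99 100 110 116 120 120]
 [112 107  99  78  60  53  52  52  53  56  62  59  60  67  87 110 120 119]
 [114 110 101  76  47  35  38  33  34  34  36  40  38  44  78 111 119 124]
 [118 115 102  86  49  41  33  33  32  28  40  37  35  42  83 115 119 120]
 [119 115 109 100  65  33  27  41  36  29  44  37  36  46  92 118 119 120]
 [121 120 113 104  76  45  28  32  47  28  32  38  26  58  99 117 119 119]
 [122 119 120 111  79  31  25  46  39  41  29  37  29  44  96 121 119 118]
 [124 119 118 113  83  44  38  38  35  37  29  34  35  38  9
[... 4196 characters left out ...]
7 185 187 192 148  47  86  79
   51 207 190 186]
 [187 189 195  64  39  72 146 146 182 178 187 192 192 195  67  64  82  77
   49 207 192 188]
 [188 190 197  72  77  68  41  41  69  79 148 182 183 191  53  86  82  74
   54 209 194 192]
 [185 189 196  62  77  79  82  81  83  84  60  38  70 118  59  84  82  73
   49 207 190 181]
 [185 189 194  57  62  67  68  68  70  70  74  74  64  56  68  81  80  71
   44 201 186 153]
 [184 186 190 109  91  94  95  95  92  93  95  97  99  75  81  51  56  63
   98 196 187 185]
 [184 185 188 195 199 200 200 200 200 199 200 201 200 161 161 104 107 127
  200 190 185 185]
 [185 184 185 187 187 188 187 187 187 189 188 188 190 192 194 196 197 193
  189 186 186 185]]
```

```bash
python3 - <<'E'
from h import *
b=np.load("pics/top1.npz")["im"];s0=np.load("pics/side0.npz")["im"]
hs=cv2.cvtColor(b,cv2.COLOR_RGB2HSV);hs0=cv2.cvtColor(s0,cv2.COLOR_RGB2HSV)
g=((hs[...,1]>115)&(hs[...,2]>125)&(hs[...,0]<30)).astype(np.uint8);g[:,:224]=0;g[:,246:]=0;g[:158]=0;g[178:]=0
g2=cv2.morphologyEx(cv2.morphologyEx(g,cv2.MORPH_CLOSE,np.ones((5,5))),cv2.MORPH_OPEN,np.ones((5,5)))
v,u=np.nonzero(g2);q=onz("top",np.c_[u,v],.0375);print("gold top",q.mean(0),len(u));print(cv2.minAreaRect((q*1000).astype(np.float32)))
v,u=np.nonzero(g&(1-g2));print("nib px",list(zip(u,v)), "px mean",np.nonzero(g2)[1].mean(),np.nonzero(g2)[0].mean())
print("recess px->",onz("top",[(233.9,166.3)],.0375))
# side gold + handle
gs=((hs0[...,1]>150)&(hs0[...,2]>90)&floor_mask("side",.5,.65,.25,.42));v,u=np.nonzero(gs);print("side gold",u.mean(),v.mean(),onz("side",[(u.mean(),v.mean())],.032))
m=np.zeros((400,640),bool);m[128:140,246:264]=1;m&=hs0[...,1]<65;v,u=np.nonzero(m);print("side handle",u.mean(),v.mean(),onz("side",[(u.mean(),v.mean())],.061),"tri",tri((233.65,206.77),(u.mean(),v.mean())))
# holder: wood-orange silhouette centroid top incl. key
print(hs[200:220,226:250,0])
E
```

```text
gold top [0.59195519 0.29423923] 116
((592.45166015625, 293.51947021484375), (37.21002960205078, 33.5303840637207), 0.9832962155342102)
nib px [(np.int64(235), np.int64(159)), (np.int64(236), np.int64(159)), (np.int64(237), np.int64(159)), (np.int64(228), np.int64(167)), (np.int64(228), np.int64(168)), (np.int64(228), np.int64(169)), (np.int64(228), np.int64(170)), (np.int64(234), np.int64(172)), (np.int64(235), np.int64(172)), (np.int64(236), np.int64(172)), (np.int64(237), np.int64(172))] px mean 233.77586206896552 165.63793103448276
recess px-> [[0.58971519 0.29373408]]
side gold 299.86538461538464 129.9903846153846 [[0.59217455 0.30169777]]
side handle 254.88888888888889 133.83838383838383 [[0.4498859  0.28948964]] tri [0.45005777 0.28405691 0.06490284]
[[ 19  19  19  19  20  19  17  18  18  19  19  19  19  19  19  19  19  19
   19  19  19  18  19  19]
 [ 21  21  21  21  21  20  16  17  17  18  19  20  20  20  20  20  20  20
   19  20  19  19  19  19]
 [ 22  21  22  22  22  19  15   4 125 128  15  18  19  20  20  20  20  20
   21  20  20  20  20  20]
 [ 24  23  24  24  24  17  15
[... 988 characters left out ...]
24  24  24  17  16  16  17  15  16  17  18  18  17  16  16  16  22
   22  22  22  22  22  21]
 [ 22  22  22  23  23  18  19  21  16  17  16  17  18  18  14  16  19  23
   23  23  23  23  23  23]
 [ 26  25  25  26  26  26  27  26  18  18  16  16  17  15  16  18  26  25
   25  24  24  24  24  24]
 [ 26  25  25  25  26  26  26  26  27  27  17  19  16  16  17  26  26  26
   26  25  26  25  25  25]
 [ 24  23  23  24  24  23  23  24  23  23  24  23  17  17  17  24  23  23
   23  23  23  23  23  23]
 [ 23  23  23  24  23  23  23  24  23  23  23  24  24  24  24  24  23  23
   23  23  23  23  23  23]
 [ 28  27  27  27  28  28  27  28  28  28  27  27  27  26  27  27  27  27
   27  27  26  26  27  26]]
```

```bash
python3 - <<'E'
from h import *
b=np.load("pics/top1.npz")["im"]
for a,c,_ in blobs(black(b,"top"),25,60): print(a,c.round(1),onz("top",[c],.029).round(4))
for c in((329.6,159.4),(368.8,161.4)): print(onz("top",[c],.029).round(4))
s=ctrl.get_state();X=s["position"];print(X)
# where known TCP projects in side/top; look for finger tips
t=np.load("pics/top1.npz")["im"];sd=np.load("pics/side1.npz")["im"]
p=proj("side",[X])[0];print("side",p,"top",proj("top",[X])[0])
x,y=p.round().astype(int)
cv2.imwrite("pics/p7.png",cv2.resize(sd[y-30:y+20,x-40:x+40],(800,500),interpolation=cv2.INTER_CUBIC)[:,:,::-1])
E
```

```text
39 [254.9 129.4] [[0.7189 0.2297]]
59 [429.9 134.1] [[ 0.7129 -0.3604]]
29 [364.3 152.6] [[ 0.6454 -0.14  ]]
39 [346.8 150.9] [[ 0.6503 -0.0815]]
47 [291.  157.4] [[0.6248 0.1053]]
[[ 0.6203 -0.0241]]
[[ 0.6157 -0.1553]]
[ 0.51084921 -0.07949957  0.14156196]
side [320.50465892 188.51459066] top [347.04253088 186.96454783]
```

View pics/p7.png

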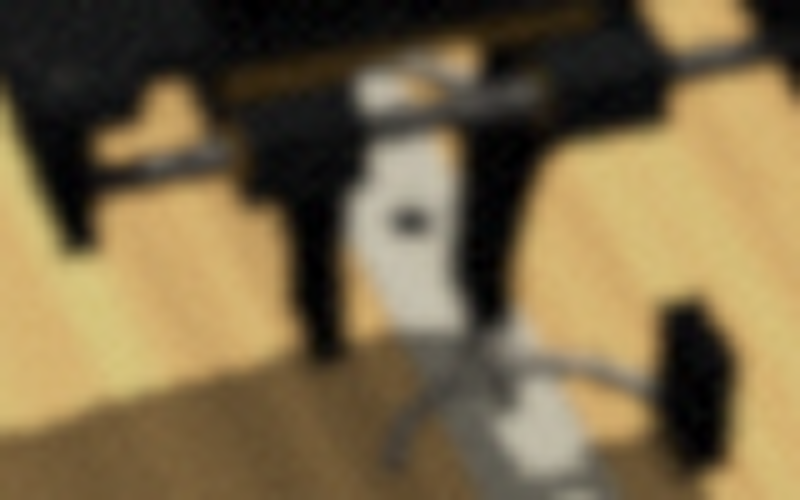

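The side crop shows the fingertips at (328,352) and (487,320), so the side camera agrees with the robot to within about 1 mm. The top camera reads about 5 mm high in x. I take the key at robot (0.447,0.283) with its closing axis at 66°.

>>> step_arm([
  [-0.427,2.417,0,0,0,4.55,0.5],
  [-0.427,2.417,0,0,0,4.55,0.5],
  [-0.427,2.417,0,0,0,4.55,0.5],
  [-0.427,2.417,0,0,0,4.55,0.5],
  [-0.427,2.417,0,0,0,4.55,0.5],
])

```text
time: 24.18
position: [0.491, 0.0492, 0.1418]
tool_rot: [1.781, 2.587, 0.002]
ft_force: [0.4, 0.8, 0.2]
grip_width: 0.493
grip_force: 0.0
```

>>> step_arm([
  [-0.427,2.417,0,0,0,4.55,0.5],
  [-0.427,2.417,0,0,0,4.55,0.5],
  [-0.427,2.417,0,0,0,4.55,0.5],
  [-0.427,2.417,0,0,0,4.55,0.5],
  [-0.427,2.417,0,0,0,4.55,0.5],
])

```text
time: 24.6
position: [0.4692, 0.1701, 0.142]
tool_rot: [1.236, 2.887, 0.002]
ft_force: [0.5, -0.0, -0.2]
grip_width: 0.506
grip_force: 0.0
```

>>> step_arm([
  [-0.427,2.417,0,0,0,4.55,0.5],
  [-0.427,2.417,0,0,0,4.55,0.5],
  [-0.427,2.417,0,0,0,4.55,0.5],
  [-0.427,2.417,0,0,0,4.55,0.5],
  [-0.427,2.417,0,0,0,4.55,0.5],
])

```text
time: 25.02
position: [0.4474, 0.2909, 0.1419]
tool_rot: [0.643, 3.075, 0.002]
ft_force: [-0.1, 0.1, -0.0]
grip_width: 0.503
grip_force: 0.0
```

>>> step_arm([
  [0,0,0,0,0,0,0.5],
  [0,0,0,0,0,0,0.5],
  [0,0,0,0,0,0,0.5],
  [0,0,0,0,0,0,0.5],
  [0,0,0,0,0,0,0.5],
])

```text
time: 25.43
position: [0.4488, 0.2867, 0.1411]
tool_rot: [0.656, 3.072, -0.001]
ft_force: [0.2, -0.1, -0.4]
grip_width: 0.499
grip_force: 0.0
```

```bash
python3 - <<'E'
from h import *
s,M=tool();im=look()
p=proj("side",[s["position"]])[0].round().astype(int);print(p)
cv2.imwrite("pics/p8.png",np.hstack([cv2.resize(im["side"][p[1]-20:p[1]+40,p[0]-35:p[0]+25],(400,400),interpolation=cv2.INTER_CUBIC),cv2.resize(im["top"][130:220,300:390],(400,400),interpolation=cv2.INTER_CUBIC)])[:,:,::-1])
E
```

```text
t 25.43 tcp [0.4488 0.2867 0.1411] yang 65.9 zax [ 0.    -0.001 -1.   ] grip 0.499 0.0 j7 0.26 F [ 0.2 -0.1 -0.4]
[252 111]
```

View pics/p8.png

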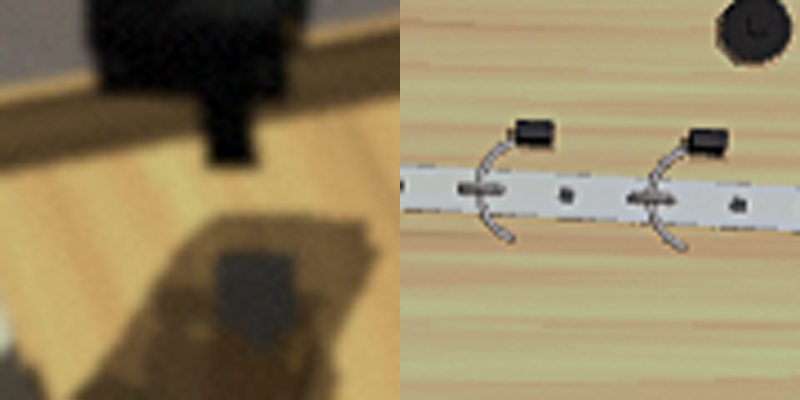

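The side crop shows the fingers at x=230 and the key handle at x=256, which matches the expected perspective, so the long axis is centred. Pins b and c are undisturbed at top-crop (652,198) and (481,188). I'll go down and grip the key gently.

>>> step_arm([
  [-0.13,-0.28,-2,0,0,0,0.5],
  [0,0,-2.5,0,0,0,0.5],
  [0,0,-2.5,0,0,0,0.5],
  [0,0,-2,0,0,0,0.5],
  [0,0,-0.8,0,0,0,0.5],
])

```text
time: 25.95
position: [0.4457, 0.2829, 0.0404]
tool_rot: [-0.654, -3.07, 0.004]
ft_force: [-0.3, -0.7, 0.3]
grip_width: 0.501
grip_force: 0.0
```

>>> step_arm([
  [0,0,0,0,0,0,0.5],
  [0,0,0,0,0,0,0.1],
  [0,0,0,0,0,0,0.1],
  [0,0,0,0,0,0,0.1],
  [0,0,0,0,0,0,0.1],
], force=10)

```text
time: 26.37
position: [0.4478, 0.2853, 0.0442]
tool_rot: [0.653, 3.071, 0.002]
ft_force: [0.7, -0.3, -0.5]
grip_width: 0.282
grip_force: 0.0
```

>>> step_arm([
  [0,0,0,0,0,0,0],
  [0,0,0,0,0,0,0],
  [0,0,0,0,0,0,0],
  [0,0,0,0,0,0,0],
  [0,0,0,0,0,0,0],
], force=20)

```text
time: 26.78
position: [0.4473, 0.285, 0.0436]
tool_rot: [0.652, 3.072, 0.0]
ft_force: [-0.7, 0.1, 5.7]
grip_width: 0.161
grip_force: 20.0
```

```bash
python3 - <<'E'
from h import *
s,M=tool();print(s["torque"])
E
```

```text
t 26.78 tcp [0.4473 0.285  0.0436] yang 66.0 zax [ 0.001  0.    -1.   ] grip 0.161 19.9824491457548 j7 0.17 F [-0.7  0.1  5.7]
[-0.22458109 -0.08311239  0.03780433]
```

The key is gripped with almost no side force, so it is centred. Home is TCP (0.4473,0.285,0.0436) at yaw 66°. I'll lift it and carry it to the cam.

>>> step_arm([
  [0,0,0.5,0,0,0,0],
  [0,0,1,0,0,0,0],
  [0,0,1,0,0,0,0],
  [0,0,1,0,0,0,0],
  [0,0,0.5,0,0,0,0],
], force=30)

```text
time: 27.2
position: [0.4475, 0.2854, 0.0849]
tool_rot: [0.652, 3.072, 0.002]
ft_force: [0.4, -0.1, -0.7]
grip_width: 0.158
grip_force: 30.0
```

>>> step_arm([
  [1.377,0.095,0,0,0,0.8,0],
  [1.377,0.095,0,0,0,0.8,0],
  [1.377,0.095,0,0,0,0.8,0],
  [1.377,0.095,0,0,0,0.8,0],
  [1.377,0.095,0,0,0,0.8,0],
])

```text
time: 27.62
position: [0.5166, 0.2894, 0.0836]
tool_rot: [0.544, 3.094, 0.0]
ft_force: [-0.1, -0.1, -1.2]
grip_width: 0.16
grip_force: 30.0
```

>>> step_arm([
  [1.377,0.095,0,0,0,0.8,0],
  [1.377,0.095,0,0,0,0.8,0],
  [1.377,0.095,0,0,0,0.8,0],
  [1.377,0.095,0,0,0,0.8,0],
  [1.377,0.095,0,0,0,0.8,0],
])

```text
time: 28.03
position: [0.5855, 0.2941, 0.0835]
tool_rot: [0.436, 3.111, 0.0]
ft_force: [-0.1, -0.3, -1.0]
grip_width: 0.157
grip_force: 30.0
```

>>> step_arm([
  [0,0,-0.8,0,0,0,0],
  [0,0,-0.3,0,0,0,0],
  [0,0,0,0,0,0,0],
  [0,0,0,0,0,0,0],
  [0,0,0,0,0,0,0],
])

```text
time: 28.45
position: [0.5838, 0.2945, 0.0722]
tool_rot: [-0.435, -3.111, 0.0]
ft_force: [0.5, 0.0, -0.6]
grip_width: 0.156
grip_force: 30.0
```

```bash
python3 - <<'E'
from h import *
s,M=tool();im=look()
for n in im: np.savez(f"pics/{n}2.npz",im=im[n])
sd=im["side"];hs=cv2.cvtColor(sd,cv2.COLOR_RGB2HSV);X=s["position"]
kt=X-[0,0,.0306];print("key tip px",proj("side",[kt])[0],"mouth px if aligned",proj("side",[[X[0],X[1],.0375]])[0])
gs=((hs[...,1]>140)&(hs[...,2]>70)&floor_mask("side",.5,.65,.25,.42));v,u=np.nonzero(gs);print("gold",len(u),u.mean(),v.mean(),u.min(),u.max(),v.min(),v.max())
print(hs[112:142,288:314,2]);print(hs[112:142,288:314,1])
E
```

```text
t 28.45 tcp [0.5838 0.2945 0.0722] yang 74.1 zax [-0. -0. -1.] grip 0.156 29.98006348963827 j7 0.39 F [ 0.5  0.  -0.6]
key tip px [297.9757315  129.21512537] mouth px if aligned [297.99918824 130.33897719]
gold 32 299.28125 130.1875 275 309 117 152
[[ 17  17   8   4   7   2   6   0   6   6   8   9   5   3   2  13   4   9
    7   4  12  12  12  21  62 128]
 [ 28  20  15  10   9   7   8   5   5   3   4  11   8   4   7   6   3   2
    8   2   8  10  12  17  61 126]
 [ 28  22  14   2   2   5   3   7   4   4   1   2   8   5   1   5  10  11
    7   9  14  20  25  33  66 129]
 [ 27  22  21  12  13   8   6   7   5   3   8   4   5   8   5  13  16  21
   25  32  48  63  75  79 102 151]
 [ 42  45  49  40  31  22  16  14   3   6   1   6   5   7  11  27  45  51
   61  79 111 135 143 148 156 181]
 [ 78  81  78  72  58  39  25  14   6   6   5   7   8  15  25  44  65  83
   93 118 153 181 189 190 193 203]
 [108 111 106  99  80  58  38  24  11   0   4   2   3   8  28  47  71  95
  106 124 152 175 184 188 195 204]
 [117 117 118 108  89  67  43  26   8   7   3   6   4  10  25  47  79  96
  104 111 126 
[... 4990 characters left out ...]
97 177 146
   90  83 126 127 133 129 124 122]
 [126 132 115  76  62 168 174 181 187 193 179 193 176 174 198 174 172 142
   80  76 114 126 129 128 126 125]
 [133 133 118  90  79 118 188 168 175 167 170 158 158 170 163 144 147 102
   56  38  87 122 130 128 128 124]
 [140 124 123 116  88 102 108 135 100 116 143 106 119 100  85  91  76  47
   20  23  93 115 133 127 126 126]
 [137 128 128 118  92  64  49  33  35  32  13  12  13  12  21  28  12  36
   11  20 111 123 135 128 127 126]
 [140 133 148 127  99  49  28  13  40  13  30  38  23  12  22  10  32  18
   41  93 118 130 131 128 129 125]
 [135 126 136 129 133  83  61  61  12  21  39  15  26  31  26  36  41  28
   58  84 113 128 131 126 126 126]]
```

In the side view the key shank is at u≈298.5 and the cam block's centre at u≈298.8, so they line up. I'll go down by feel.

>>> step_arm([
  [0,0,-0.2,0,0,0,0],
  [0,0,-0.2,0,0,0,0],
  [0,0,-0.2,0,0,0,0],
  [0,0,-0.2,0,0,0,0],
  [0,0,0,0,0,0,0],
])

```text
time: 28.97
position: [0.5843, 0.2941, 0.0634]
tool_rot: [-0.436, -3.11, 0.001]
ft_force: [-0.1, 0.4, -0.9]
grip_width: 0.16
grip_force: 30.0
```

```bash
python3 - <<'E'
from h import *
s,M=tool();print("tip z",s["position"][2]-.0306,s["torque"])
E
```

```text
t 28.97 tcp [0.5843 0.2941 0.0634] yang 74.0 zax [-0.001 -0.    -1.   ] grip 0.160 29.980067191645503 j7 0.38 F [-0.1  0.4 -0.9]
tip z 0.032839586378697536 [ 0.05563464 -0.15237004 -0.01973801]
```

The tip is about 4.7 mm inside with no contact force. I'll go deeper.

>>> step_arm([
  [0,0,-0.15,0,0,0,0],
  [0,0,-0.15,0,0,0,0],
  [0,0,-0.15,0,0,0,0],
  [0,0,0,0,0,0,0],
  [0,0,0,0,0,0,0],
])

```text
time: 29.38
position: [0.585, 0.2953, 0.06]
tool_rot: [0.436, 3.11, 0.003]
ft_force: [0.9, 1.8, -0.3]
grip_width: 0.159
grip_force: 30.0
```

```bash
python3 - <<'E'
from h import *
s,M=tool();print("tip z",s["position"][2]-.0306,s["torque"])
E
```

```text
t 29.38 tcp [0.585  0.2953 0.06  ] yang 74.0 zax [ 0.001  0.002 -1.   ] grip 0.159 29.980016557965428 j7 0.38 F [ 0.9  1.8 -0.3]
tip z 0.02938218611683988 [ 0.45013414 -0.40557892 -0.00265551]
```

>>> step_arm([
  [0.04,0.08,-0.15,0,0,0,0],
  [0,0,-0.15,0,0,0,0],
  [0,0,-0.1,0,0,0,0],
  [0,0,0,0,0,0,0],
  [0,0,0,0,0,0,0],
])

```text
time: 29.8
position: [0.5849, 0.2954, 0.0552]
tool_rot: [-0.436, -3.111, -0.001]
ft_force: [0.0, 1.4, -2.1]
grip_width: 0.158
grip_force: 30.0
```

```bash
python3 - <<'E'
from h import *
s,M=tool();print("tip z",s["position"][2]-.0306,s["torque"])
E
```

```text
t 29.80 tcp [0.5849 0.2954 0.0552] yang 74.0 zax [-0.     0.001 -1.   ] grip 0.158 29.98018771642819 j7 0.38 F [ 0.   1.4 -2.1]
tip z 0.024564454033401604 [ 0.52911063 -0.31093313 -0.03060198]
```

The key is 13 mm deep. Now to turn it clockwise.

>>> step_arm([
  [0,0,0,0,0,-5,0],
  [0,0,0,0,0,-5,0],
  [0,0,0,0,0,-5,0],
  [0,0,0,0,0,-5,0],
  [0,0,0,0,0,-5,0],
], force=45)

```text
time: 30.22
position: [0.5851, 0.296, 0.0554]
tool_rot: [-1.105, -2.941, -0.003]
ft_force: [2.5, 2.4, -3.7]
grip_width: 0.156
grip_force: 45.0
```

>>> step_arm([
  [0,0,0,0,0,-5,0],
  [0,0,0,0,0,-5,0],
  [0,0,0,0,0,-5,0],
  [0,0,0,0,0,-5,0],
  [0,0,0,0,0,-5,0],
])

```text
time: 30.63
position: [0.5851, 0.2961, 0.0554]
tool_rot: [-1.715, -2.632, -0.002]
ft_force: [1.8, 2.6, -3.4]
grip_width: 0.158
grip_force: 45.0
```

```bash
python3 - <<'E'
from h import *
s,M=tool();print("tip z",s["position"][2]-.0306,s["torque"])
E
```

```text
t 30.63 tcp [0.5851 0.2961 0.0554] yang 23.8 zax [ 0.001  0.002 -1.   ] grip 0.158 44.98592266347259 j7 -0.42 F [ 1.8  2.6 -3.4]
tip z 0.024838041770530454 [ 0.67119305 -0.4982025   0.1771927 ]
```

>>> step_arm([
  [0.05,0.08,0,0,0,-5,0],
  [0,0,0,0,0,-5,0],
  [0,0,0,0,0,-5,0],
  [0,0,0,0,0,-5,0],
  [0,0,0,0,0,-5,0],
])

```text
time: 31.05
position: [0.5852, 0.2962, 0.0554]
tool_rot: [-2.244, -2.198, 0.0]
ft_force: [0.0, 0.7, -1.4]
grip_width: 0.154
grip_force: 45.0
```

>>> step_arm([
  [0,0,0,0,0,-3,0],
  [0,0,0,0,0,-3,0],
  [0,0,0,0,0,-3,0],
  [0,0,0,0,0,-2,0],
  [0,0,0,0,0,0,0],
])

```text
time: 31.47
position: [0.5852, 0.2962, 0.0554]
tool_rot: [-2.441, -1.977, 0.0]
ft_force: [0.7, 1.2, -1.5]
grip_width: 0.153
grip_force: 45.0
```

```bash
python3 - <<'E'
from h import *
s,M=tool();print("tip z",s["position"][2]-.0306,s["torque"])
E
```

```text
t 31.47 tcp [0.5852 0.2962 0.0554] yang -12.0 zax [-0. -0. -1.] grip 0.153 44.983552414923906 j7 -0.99 F [ 0.7  1.2 -1.5]
tip z 0.02483549488275358 [ 0.30595503 -0.16681112 -0.00561655]
```

>>> step_arm([
  [0,0,0,0,0,-2,0],
  [0,0,0,0,0,-2,0],
  [0,0,0,0,0,-1,0],
  [0,0,0,0,0,0,0],
  [0,0,0,0,0,0,0],
])

```text
time: 31.88
position: [0.5852, 0.2962, 0.0554]
tool_rot: [-2.523, -1.871, 0.0]
ft_force: [0.2, 1.5, -1.4]
grip_width: 0.158
grip_force: 45.0
```

```bash
python3 - <<'E'
from h import *
s,M=tool();print(s["torque"])
E
```

```text
t 31.88 tcp [0.5852 0.2962 0.0554] yang -16.9 zax [-0.  0. -1.] grip 0.158 44.98364777304232 j7 -1.07 F [ 0.2  1.5 -1.4]
[ 0.39865788 -0.04007903  0.11461924]
```

>>> step_arm([
  [0,0,0,0,0,-2,0],
  [0,0,0,0,0,-2,0],
  [0,0,0,0,0,-1,0],
  [0,0,0,0,0,0,0],
  [0,0,0,0,0,0,0],
])

```text
time: 32.3
position: [0.5853, 0.2962, 0.0555]
tool_rot: [-2.603, -1.759, 0.0]
ft_force: [-0.1, 1.7, -2.4]
grip_width: 0.157
grip_force: 45.0
```

```bash
python3 - <<'E'
from h import *
s,M=tool();print(s["torque"])
E
```

```text
t 32.30 tcp [0.5853 0.2962 0.0555] yang -21.9 zax [-0.  0. -1.] grip 0.157 44.99604005366564 j7 -1.15 F [-0.1  1.7 -2.4]
[0.49643392 0.00758624 0.14758166]
```

>>> step_arm([
  [0,0,0,0,0,-2,0],
  [0,0,0,0,0,-2,0],
  [0,0,0,0,0,-1,0],
  [0,0,0,0,0,0,0],
  [0,0,0,0,0,0,0],
])

```text
time: 32.72
position: [0.5853, 0.2962, 0.0554]
tool_rot: [-2.677, -1.644, 0.0]
ft_force: [-0.6, 2.4, -2.6]
grip_width: 0.158
grip_force: 45.0
```

```bash
python3 - <<'E'
from h import *
s,M=tool();print(s["torque"])
E
```

```text
t 32.72 tcp [0.5853 0.2962 0.0554] yang -26.9 zax [-0.  0. -1.] grip 0.158 45.01641157083213 j7 -1.23 F [-0.6  2.4 -2.6]
[0.58003987 0.01736316 0.24024776]
```

>>> step_arm([
  [0,0,0,0,0,-1.5,0],
  [0,0,0,0,0,-1.5,0],
  [0,0,0,0,0,0,0],
  [0,0,0,0,0,0,0],
  [0,0,0,0,0,0,0],
])

```text
time: 33.13
position: [0.5853, 0.2962, 0.0554]
tool_rot: [-2.72, -1.572, 0.0]
ft_force: [-0.4, 2.5, -2.5]
grip_width: 0.156
grip_force: 45.0
```

```bash
python3 - <<'E'
from h import *
s,M=tool();print(s["torque"])
E
```

```text
t 33.13 tcp [0.5853 0.2962 0.0554] yang -30.0 zax [-0.  0. -1.] grip 0.156 45.02355728298426 j7 -1.28 F [-0.4  2.5 -2.5]
[0.6986308  0.12219746 0.22114246]
```

>>> step_arm([
  [0,0,0,0,0,-2,0],
  [0,0,0,0,0,-2,0],
  [0,0,0,0,0,-1,0],
  [0,0,0,0,0,0,0],
  [0,0,0,0,0,0,0],
])

```text
time: 33.55
position: [0.5853, 0.2962, 0.0555]
tool_rot: [-2.786, -1.452, 0.0]
ft_force: [-0.9, 3.5, -3.7]
grip_width: 0.161
grip_force: 45.0
```

```bash
python3 - <<'E'
from h import *
s,M=tool();print(s["torque"])
im=look()
# gold visible?
for n in im:
    hs=cv2.cvtColor(im[n],cv2.COLOR_RGB2HSV)
    g=(hs[...,1]>140)&(hs[...,2]>45)&(hs[...,0]<30)&floor_mask(n,.5,.66,.24,.36);v,u=np.nonzero(g);print(n,len(u),u.mean() if len(u) else 0,v.mean() if len(u) else 0)
cv2.imwrite("pics/p9.png",np.hstack([cv2.resize(im["side"][110:150,280:320],(400,400),interpolation=cv2.INTER_CUBIC),cv2.resize(im["top"][150:190,214:254],(400,400),interpolation=cv2.INTER_CUBIC)])[:,:,::-1])
E
```

```text
t 33.55 tcp [0.5853 0.2962 0.0555] yang -34.9 zax [-0.  0. -1.] grip 0.161 44.992814138531685 j7 -1.36 F [-0.9  3.5 -3.7]
[0.79789142 0.12754741 0.08681415]
top 0 0 0
side 142 296.90845070422534 133.8732394366197
```

View pics/p9.png

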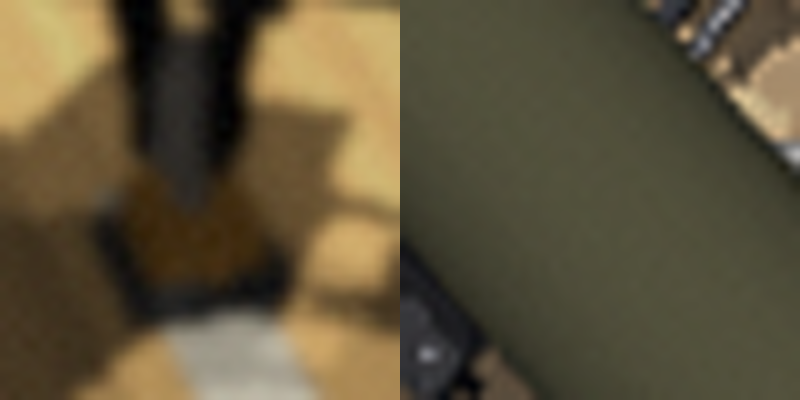

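The side view shows the brass block at crop (200,240), roughly square with its base, and the key between the fingers at (185,110). The tool has turned 109°, so I'll check the cam's shape numerically.

```bash
python3 - <<'E'
from h import *
im=look();np.savez("pics/side3.npz",im=im["side"])
hs=cv2.cvtColor(im["side"],cv2.COLOR_RGB2HSV)
print(hs[126:144,286:312,1]);print(hs[126:144,286:312,2])
c=np.array([.5853,.2962])
def R(a):a=np.radians(a);return np.array([[np.cos(a),-np.sin(a)],[np.sin(a),np.cos(a)]])
for a in(-2,-20,-40): print(a,proj("side",[[*(c+R(a)@np.array(k)*.018),z] for z in(.0215,.0375) for k in((1,1),(1,-1),(-1,-1),(-1,1))]).round(1).tolist())
print("nib dir -92",proj("side",[[*(c+R(-92)@[.026,0]),.03]]),"base",proj("side",[[*(c+R(-2)@np.array(k)*.026),.021] for k in((1,1),(1,-1),(-1,-1),(-1,1))]).round(1).tolist())
for a in range(-130,181,20): print(a,proj("side",[[*(c+R(a)@[.025,0]),.03]])[0].round(1),end=" ")
E
```

```text
[[131 129 137 129 131 135 139 135 145 104  68  38  39  44  58 102 147 148
  134 134 137 129 135 130 134 132]
 [131 136 133 130 130 135 139 148 170 142 104  60  33  43  65 117 157 157
  138 134 140 133 141 127 133 137]
 [132 130 130 123 115 129 141 174 185 199 146  88  50  50  91 153 180 166
  152 137 133 133 133 132 135 134]
 [129 130 129 108  87 101 133 182 193 189 160 115  64  54  98 150 185 185
  161 148 139 131 129 126 134 132]
 [134 133 121 101  73  81 130 186 194 204 163 116  88  94 111 180 212 177
  175 157 147 137 131 126 134 135]
 [126 137 129 117  80  90 143 202 203 189 166 153 145 139 163 177 178 181
  179 164 147 141 129 133 133 133]
 [129 131 136 113 100 123 162 181 189 212 181 189 185 203 193 194 194 183
  195 166 156 133 129 133 133 137]
 [129 131 123 115  47  61 195 181 202 212 196 190 194 202 197 178 191 201
  196 190 158 135 130 130 129 130]
 [129 135 136 105  79  33  96 166 191 188 184 192 185 205 175 206 188 197
  194 171 164 123 120 129 131 130]
 [131 124 128 109 102  43  79 154 180 192 193 187 201 183 185 208 202 207
  194 157 176 118 118 134 131 127]
 [126 135 
[... 2920 characters left out ...]
2.2], [294.3, 134.4], [290.9, 127.7]]
-20 [[304.3, 130.8], [304.3, 137.8], [292.3, 137.8], [292.6, 130.8], [304.3, 126.5], [304.2, 133.4], [292.2, 133.4], [292.5, 126.5]]
-40 [[306.0, 132.2], [301.8, 138.8], [290.7, 136.4], [295.0, 129.9], [305.9, 127.9], [301.8, 134.4], [290.6, 132.0], [294.9, 125.5]]
nib dir -92 [[300.88837924 136.80578869]] base [[303.9, 128.2], [309.1, 137.7], [292.6, 140.9], [287.8, 131.2]]
-130 [295.4 136.6] -110 [298.2 136.9] -90 [301.1 136.6] -70 [303.6 135.7] -50 [305.5 134.4] -30 [306.4 132.8] -10 [306.5 131.1] 10 [305.5 129.6] 30 [303.7 128.3] 50 [301.2 127.5] 70 [298.5 127.2] 90 [295.7 127.5] 110 [293.2 128.3] 130 [291.3 129.6] 150 [290.3 131.1] 170 [290.2 132.8]
```

The block's bottom corners, at about (294,138) and (305.5,136), match the model for yaw -2° (294.4,138.7 and 305.8,136.5), so the cam is at its stop. The key has twisted in the grip, so I'll open, turn the tool back to about -6° and re-grip it squarely.

>>> step_arm([
  [0,0,0,0,0,0,0.45],
  [0,0,0,0,0,0,0.45],
  [0,0,0,0,0,0,0.45],
  [0,0,0,0,0,0,0.45],
  [0,0,0,0,0,0,0.45],
])

```text
time: 34.17
position: [0.5862, 0.2953, 0.0559]
tool_rot: [2.786, 1.45, 0.001]
ft_force: [0.3, 0.5, -0.4]
grip_width: 0.415
grip_force: 0.0
```

>>> step_arm([
  [0,0,0,0,0,5.8,0.45],
  [0,0,0,0,0,5.8,0.45],
  [0,0,0,0,0,5.8,0.45],
  [0,0,0,0,0,5.8,0.45],
  [0,0,0,0,0,5.8,0.45],
])

```text
time: 34.58
position: [0.5859, 0.2956, 0.0558]
tool_rot: [2.329, 2.108, 0.0]
ft_force: [-0.5, -0.1, -0.3]
grip_width: 0.453
grip_force: 0.0
```

```bash
python3 - <<'E'
from h import *
s,M=tool();im=look()
hs=cv2.cvtColor(im["side"],cv2.COLOR_RGB2HSV)
print(hs[108:132,286:312,2])
E
```

```text
t 34.58 tcp [0.5859 0.2956 0.0558] yang -5.7 zax [ 0.001 -0.    -1.   ] grip 0.453 0.0 j7 -0.89 F [-0.5 -0.1 -0.3]
[[  9   7  14  12   8   8  36  80 122 146 158 171 180 187 188 189 191 182
  152 107  63  26   7   8  26  60]
 [  9  13   7  10   9  20  56 113 162 186 194 201 204 204 206 204 204 191
  149  87  34   9   3   9  44 100]
 [ 16  15   8  13   8  21  66 129 178 197 203 204 204 206 204 203 202 191
  147  78  24   4   7  14  66 134]
 [ 54  44  23  11   8  29  81 146 186 197 202 196 188 184 187 188 198 188
  149  77  25   7  10  20  80 154]
 [122  91  46  13   5  38 100 161 195 203 193 174 147 137 142 159 184 187
  154  90  36   6   6  29  94 161]
 [177 135  71  24   6  35  95 164 198 204 185 144 100  80  84 121 167 185
  160  98  40  11  10  47 110 166]
 [197 160  94  37   2  23  76 143 188 193 168 118  72  47  55  98 163 188
  161 102  40   8  16  66 137 186]
 [201 173 113  51  10  10  54 111 156 162 136  87  55  43  50  93 160 186
  160  96  34   7  23  83 154 195]
 [206 186 135  66  13   7  42  83 114 116  94  61  48  44  49  92 159 186
  157  94  33  13  28  94 165 199]
 [20
[... 931 characters left out ...]
72  86  92
   94  86  74  65  71  89  99 105]
 [106 110 104  86  57  30  32  59  76  76  56  46  45  46  51  63  73  86
   92  95  93  92  93 102 104 104]
 [109 108 108  96  75  50  40  57  67  68  59  49  47  44  49  57  65  78
   91  96 101 100 103 106 107 106]
 [109 109 109 102  84  66  58  61  61  62  59  50  47  47  47  56  63  72
   83  92  97 103 104 106 108 107]
 [110 112 108  99  91  73  65  60  63  64  60  55  50  45  49  57  64  70
   76  89  96  95 100 101 103 106]
 [107 108 101  95  80  68  58  61  61  60  57  54  54  52  55  61  62  68
   67  76  85  86  89  97  96  92]
 [109 108  97  78  59  46  48  55  59  61  62  59  57  57  63  64  62  65
   64  69  70  72  76  81  82  78]]
```

>>> step_arm([
  [0,0,0,0,0,0,0.1],
  [0,0,0,0,0,0,0.1],
  [0,0,0,0,0,0,0.1],
  [0,0,0,0,0,0,0.1],
  [0,0,0,0,0,0,0.1],
], force=12)

```text
time: 35.1
position: [0.5855, 0.296, 0.0556]
tool_rot: [2.334, 2.102, 0.0]
ft_force: [0.8, 0.8, 0.8]
grip_width: 0.162
grip_force: 0.1
```

>>> step_arm([
  [0,0,0,0,0,0,0],
  [0,0,0,0,0,0,0],
  [0,0,0,0,0,0,0],
  [0,0,0,0,0,0,0],
  [0,0,0,0,0,0,0],
], force=25)

```text
time: 35.52
position: [0.5856, 0.296, 0.0556]
tool_rot: [2.334, 2.103, 0.0]
ft_force: [0.4, 0.3, -0.4]
grip_width: 0.158
grip_force: 25.0
```

```bash
python3 - <<'E'
from h import *
s,M=tool();print(s["torque"]);im=look();np.savez("pics/side4.npz",im=im["side"])
hs=cv2.cvtColor(im["side"],cv2.COLOR_RGB2HSV)
print(hs[134:141,290:310,1])
E
```

```text
t 35.52 tcp [0.5856 0.296  0.0556] yang -6.0 zax [ 0.  0. -1.] grip 0.158 24.99105226714164 j7 -0.89 F [ 0.4  0.3 -0.4]
[-0.05963934 -0.05851715  0.00631667]
[[ 79  78 118 182 175 193 197 187 185 202 192 196 191 197 192 190 168 132
  127 131]
 [102  58  78 141 182 177 187 201 191 189 190 192 188 185 195 179 160 119
  116 132]
 [101  78  73 141 162 201 197 200 196 182 182 184 180 169 148 127  96  65
   91 124]
 [120 106  89  51 134 165 175 175 159 141 170 177 148 112  90  52  23  15
   69 112]
 [121 115  51  64 106 134 119 115  79  81 100 133 117  81  34  14   8  29
   85 119]
 [145 118  88  73  28  55  62  14  22  21  40  56  79  51  24   8  34  71
  117 126]
 [133 132 118  43  13  23  29  17   0   0  18  27  38  27  24  36  57  94
  121 131]]
```

>>> step_arm([
  [0,0,0.5,0,0,0,0],
  [0,0,1,0,0,0,0],
  [0,0,1,0,0,0,0],
  [0,0,1,0,0,0,0],
  [0,0,1,0,0,0,0],
])

```text
time: 36.03
position: [0.5858, 0.2961, 0.1023]
tool_rot: [2.334, 2.102, 0.001]
ft_force: [-0.0, 0.1, -1.4]
grip_width: 0.16
grip_force: 25.0
```

>>> step_arm([
  [-0.922,-0.073,0,0,0,4.8,0],
  [-0.922,-0.073,0,0,0,4.8,0],
  [-0.922,-0.073,0,0,0,4.8,0],
  [-0.922,-0.073,0,0,0,4.8,0],
  [-0.922,-0.073,0,0,0,4.8,0],
])

```text
time: 36.45
position: [0.5393, 0.2924, 0.1018]
tool_rot: [1.84, 2.545, 0.001]
ft_force: [-0.6, -0.3, -1.9]
grip_width: 0.157
grip_force: 25.0
```

>>> step_arm([
  [-0.922,-0.073,0,0,0,4.8,0],
  [-0.922,-0.073,0,0,0,4.8,0],
  [-0.922,-0.073,0,0,0,4.8,0],
  [-0.922,-0.073,0,0,0,4.8,0],
  [-0.922,-0.073,0,0,0,4.8,0],
])

```text
time: 36.87
position: [0.4932, 0.2887, 0.1017]
tool_rot: [1.271, 2.872, 0.001]
ft_force: [-1.1, 0.2, -0.9]
grip_width: 0.159
grip_force: 25.0
```

>>> step_arm([
  [-0.922,-0.073,0,0,0,4.8,0],
  [-0.922,-0.073,0,0,0,4.8,0],
  [-0.922,-0.073,0,0,0,4.8,0],
  [-0.922,-0.073,0,0,0,4.8,0],
  [-0.922,-0.073,0,0,0,4.8,0],
])

```text
time: 37.28
position: [0.4471, 0.2851, 0.1016]
tool_rot: [0.646, 3.073, -0.0]
ft_force: [-0.5, -0.6, -1.3]
grip_width: 0.159
grip_force: 25.0
```

>>> step_arm([
  [0,0,0,0,0,0,0],
  [0,0,0,0,0,0,0],
  [0,0,0,0,0,0,0],
  [0,0,0,0,0,0,0],
  [0,0,0,0,0,0,0],
])

```text
time: 37.7
position: [0.4478, 0.2851, 0.1008]
tool_rot: [0.654, 3.072, 0.001]
ft_force: [-0.5, -0.5, -1.9]
grip_width: 0.158
grip_force: 25.0
```

```bash
python3 - <<'E'
from h import *
s,M=tool();im=look();np.savez("pics/side5.npz",im=im["side"]);np.savez("pics/top5.npz",im=im["top"])
X=s["position"];print("tip px",proj("side",[X-[0,0,.0306]]),"shank mid",proj("side",[X-[0,0,.012]]))
hs=cv2.cvtColor(im["side"],cv2.COLOR_RGB2HSV);print(hs[112:140,242:268,1])
ht=cv2.cvtColor(im["top"],cv2.COLOR_RGB2HSV)
g=((ht[...,1]>115)&(ht[...,2]>125)&(ht[...,0]<30)).astype(np.uint8)[156:178,222:248]
print("\n".join("".join(".#"[k] for k in r) for r in g))
E
```

```text
t 37.70 tcp [0.4478 0.2851 0.1008] yang 65.9 zax [ 0.  0. -1.] grip 0.158 24.99115143204108 j7 0.25 F [-0.5 -0.5 -1.9]
tip px [[254.35208794 132.21997265]] shank mid [[253.83114861 126.87311415]]
[[ 26  36 255  85 255  57 109 255 170 191 170  85 255   0  73  85   0 100
  139 127 124 124 128 124 128 129]
 [ 73 102 128  43 204 170 170   0 102 255 255  64 128  96 159 213  43 117
  129 131 127 124 128 131 126 125]
 [ 73 109 128 146  32 128  85 170   0 102  28 102 109 128   0  18 128 133
  132 126 126 123 126 129 124 128]
 [170 255 153 255 255 109  73 128   0 128 128  51 128  51  32  32  39  92
  128 125 123 123 124 123 126 128]
 [255 255 255  43   0 128 159 255   0 153 128  85 153  77  34  20  43 122
  129 127 120 122 127 126 128 126]
 [135  85  85  78 106  64 255 255  51 142 255 255 128  85  85   0  51 143
  124 129 121 122 122 124 124 130]
 [123 132 114 123 132 138 115 182 204 255  64 102 255   0  64  51  43 122
  123 127 119 119 122 123 124 126]
 [123 118 117 118 119 122 118  85 255 128  51 102 142 255  59  43 106 121
  128 120 118 119 124 128 125 126]
 [116 114 111 108 112 116 110 10
[... 2042 characters left out ...]
30 132 146 126 136 136 134 144 137 147 155 153 153 164 143 148 137 161
  146 149 143 143 142 132 131 132]]
..........................
..........................
..........................
..........................
..........................
.......###................
.......###########........
.......###########........
.......###########........
.......###....###.........
.......###.##########.....
.......###.##########.....
.......###.######.........
......###########.........
......###########.........
......###########.........
..........................
..........................
..........................
..........................
..........................
..........................
```

The cam is locked: from above the brass square is aligned and its nib points along -y, toward the rings. The key hangs as it did when first picked up. I'll lower it into the holder.

>>> step_arm([
  [-0.03,0,-0.5,0,0,0,0],
  [0,0,-1,0,0,0,0],
  [0,0,-1,0,0,0,0],
  [0,0,-0.5,0,0,0,0],
  [0,0,0,0,0,0,0],
])

```text
time: 38.22
position: [0.4457, 0.2843, 0.0686]
tool_rot: [-0.651, -3.07, 0.003]
ft_force: [-0.2, 0.0, -0.9]
grip_width: 0.158
grip_force: 25.0
```

>>> step_arm([
  [0,0,-0.3,0,0,0,0],
  [0,0,-0.3,0,0,0,0],
  [0,0,-0.2,0,0,0,0],
  [0,0,-0.2,0,0,0,0],
  [0,0,0,0,0,0,0],
])

```text
time: 38.63
position: [0.4469, 0.2849, 0.0603]
tool_rot: [-0.653, -3.073, 0.0]
ft_force: [-0.3, -0.8, -1.1]
grip_width: 0.158
grip_force: 25.0
```

```bash
python3 - <<'E'
from h import *
s,M=tool();print(s["torque"])
E
```

```text
t 38.63 tcp [0.4469 0.2849 0.0603] yang 66.0 zax [-0. -0. -1.] grip 0.158 24.991265272255987 j7 0.21 F [-0.3 -0.8 -1.1]
[ 0.01994255 -0.13921278  0.04021487]
```

Tip ≈ 0.029, which is 6 mm inside with no force. I'll lower it the rest of the way.

>>> step_arm([
  [0,0,-0.25,0,0,0,0],
  [0,0,-0.25,0,0,0,0],
  [0,0,-0.25,0,0,0,0],
  [0,0,-0.25,0,0,0,0],
  [0,0,0,0,0,0,0],
])

```text
time: 39.05
position: [0.4466, 0.2848, 0.05]
tool_rot: [-0.652, -3.072, 0.001]
ft_force: [-0.1, -0.1, -1.5]
grip_width: 0.16
grip_force: 25.0
```

>>> step_arm([
  [0,0,-0.25,0,0,0,0],
  [0,0,-0.2,0,0,0,0],
  [0,0,-0.15,0,0,0,0],
  [0,0,0,0,0,0,0],
  [0,0,0,0,0,0,0],
])

```text
time: 39.47
position: [0.4471, 0.2852, 0.0455]
tool_rot: [0.652, 3.073, -0.001]
ft_force: [-1.3, -1.5, 7.2]
grip_width: 0.155
grip_force: 25.0
```

```bash
python3 - <<'E'
from h import *
s,M=tool();print(s["torque"])
E
```

```text
t 39.47 tcp [0.4471 0.2852 0.0455] yang 66.0 zax [ 0.    -0.001 -1.   ] grip 0.155 24.994591288268566 j7 0.19 F [-1.3 -1.5  7.2]
[-0.43246209  0.38412756  0.0075885 ]
```

>>> step_arm([
  [0,0,0,0,0,0,0.4],
  [0,0,0,0,0,0,0.4],
  [0,0,0,0,0,0,0.4],
  [0,0,0,0,0,0,0.4],
  [0,0,0,0,0,0,0.4],
])

```text
time: 39.88
position: [0.4469, 0.285, 0.0444]
tool_rot: [-0.652, -3.073, -0.0]
ft_force: [-0.6, 1.0, 0.2]
grip_width: 0.378
grip_force: 0.0
```

>>> step_arm([
  [0,0,1,0,0,0,0.4],
  [0,0,2,0,0,0,0.4],
  [0,0,3,0,0,0,0.4],
  [0,0,3,0,0,0,0.4],
  [0,0,3,0,0,0,0.4],
])

```text
time: 40.3
position: [0.4465, 0.2853, 0.1664]
tool_rot: [-0.651, -3.073, -0.0]
ft_force: [0.8, -0.5, 0.4]
grip_width: 0.399
grip_force: 0.0
```

```bash
python3 - <<'E'
from h import *
im=pins();cv2.imwrite("pics/a.png",im["top"][:,:,::-1])
E
```

```text
[ 0.7032 -0.1907  0.0241] [379.6 135.9] None
[ 0.636  -0.1302  0.0311] [361.5 154.7] (61, np.float64(0.62), np.float64(111.6), array([-66.,  72.]))
[0.6225 0.1056 0.031 ] [291.  157.4] (50, np.float64(0.47), np.float64(86.9), array([-66.,  72.]))
[ 0.618  -0.0238  0.0312] [329.7 159.3] (47, np.float64(0.37), np.float64(92.8), array([-66.,  59.]))
```

>>> step_arm([
  [0.5,-4,0.5,0,0,-5,0.4],
  [0.5,-4,0.5,0,0,-5,0.4],
  [0.5,-4,0.5,0,0,-5,0.4],
  [0.5,-4,0.5,0,0,-5,0.4],
  [0.5,-4,0.5,0,0,-5,0.4],
])

```text
time: 40.82
position: [0.4715, 0.0833, 0.1899]
tool_rot: [1.307, 2.856, -0.001]
ft_force: [0.2, 0.7, -0.3]
grip_width: 0.399
grip_force: 0.0
```

>>> step_arm([
  [0,-4,0,0,0,-5,0.4],
  [0,-4,0,0,0,-5,0.4],
  [0,-4,0,0,0,-5,0.4],
  [0,-4,0,0,0,-5,0.4],
  [0,0,0,0,0,0,0.4],
])

```text
time: 41.23
position: [0.4707, -0.0845, 0.1892]
tool_rot: [1.798, 2.575, -0.005]
ft_force: [0.0, -1.4, 0.5]
grip_width: 0.402
grip_force: 0.0
```

```bash
python3 - <<'E'
from h import *
tool();im=pins();a=cv2.imread("pics/a.png")[:,:,::-1]
z=lambda c,s:cv2.resize(c,s,interpolation=cv2.INTER_CUBIC)
cv2.imwrite("pics/f1.png",np.vstack([np.hstack([z(a[140:200,260:390],(800,300))[:, :520],z(im["side"][118:158,240:278],(280,300))]),z(im["top"][152:217,215:320],(800,300))])[:,:,::-1])
E
```

```text
t 41.23 tcp [ 0.4707 -0.0845  0.1892] yang 20.1 zax [-0.001 -0.003 -1.   ] grip 0.402 0.0 j7 0.48 F [ 0.  -1.4  0.5]
[ 0.7033 -0.1908  0.0241] [379.6 135.9] None
[0.6225 0.1056 0.0311] [291.  157.4] (50, np.float64(0.47), np.float64(87.1), array([-66.,  72.]))
```

View pics/f1.png

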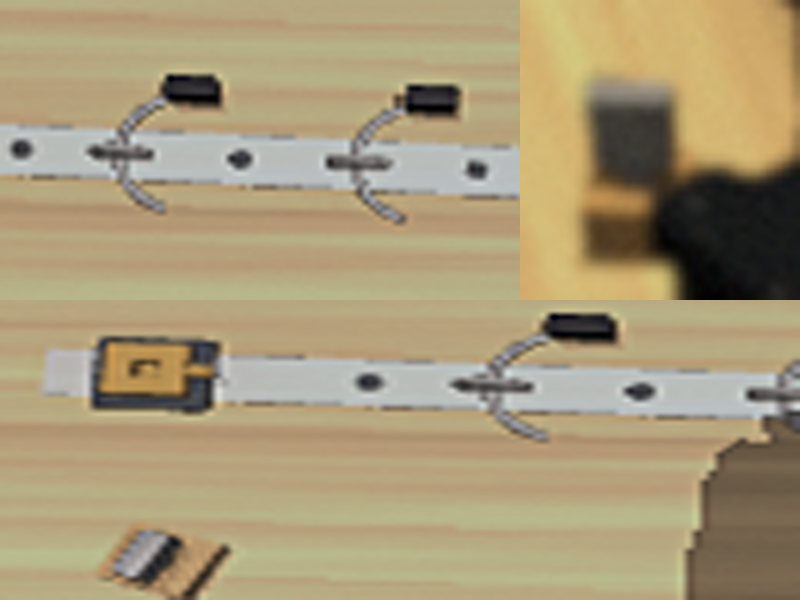

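The cam is locked with its nib toward the strap at (205,370), the key stands in its holder at (630,140), and pins c and d are fine. Pin b has been knocked: its block is now at (0.636,-0.130), yaw 112°. Its wire is still in the ring, so I'll grip it and push it back.

>>> step_arm([
  [3.22,-1.1,-1.1,0,0,0.3,0.4],
  [3.22,-1.1,-1.1,0,0,0.3,0.4],
  [3.22,-1.1,-1.1,0,0,0.3,0.4],
  [3.22,-1.1,-1.1,0,0,0.3,0.4],
  [3.22,-1.1,-1.1,0,0,0.3,0.4],
])

```text
time: 41.75
position: [0.6346, -0.1281, 0.1338]
tool_rot: [-1.74, -2.615, -0.001]
ft_force: [-0.0, -0.3, 1.7]
grip_width: 0.398
grip_force: 0.0
```

>>> step_arm([
  [0,0,0,0,0,0,0.4],
  [0,0,0,0,0,0,0.4],
  [0,0,0,0,0,0,0.4],
  [0,0,0,0,0,0,0.4],
  [0,0,0,0,0,0,0.4],
])

```text
time: 42.17
position: [0.6327, -0.1289, 0.1362]
tool_rot: [1.741, 2.612, -0.0]
ft_force: [0.2, -0.2, 0.0]
grip_width: 0.4
grip_force: 0.0
```

```bash
python3 - <<'E'
from h import *
s,M=tool();im=look()
o=blobs(black(im["side"],"side",45),10,4000)
print([(int(a),c.round(1).tolist()) for a,c,_ in o],"expect block",proj("side",[[.636,-.1302,.031]]))
E
```

```text
t 42.17 tcp [ 0.6327 -0.1289  0.1362] yang 22.6 zax [ 0.002 -0.001 -1.   ] grip 0.400 0.0 j7 0.28 F [ 0.2 -0.2  0. ]
[(2046, [370.5, 162.9]), (14, [301.5, 139.3]), (62, [332.7, 166.8]), (88, [350.1, 198.0]), (150, [374.1, 223.0]), (251, [410.3, 235.3]), (139, [447.7, 245.5])] expect block [[374.97603247 223.22379902]]
```

>>> step_arm([
  [0,-0.25,-2.5,0,0,-1,0.4],
  [0,0,-3,0,0,0,0.4],
  [0,0,-3,0,0,0,0.4],
  [0,0,-2,0,0,0,0.4],
  [0,0,-1.05,0,0,0,0.4],
])

```text
time: 42.68
position: [0.6308, -0.1328, 0.0168]
tool_rot: [-1.766, -2.595, 0.003]
ft_force: [0.6, -0.3, 0.1]
grip_width: 0.397
grip_force: 0.0
```

>>> step_arm([
  [0,0,0,0,0,0,0.4],
  [0,0,0,0,0,0,0],
  [0,0,0,0,0,0,0],
  [0,0,0,0,0,0,0],
  [0,0,0,0,0,0,0],
], force=20)

```text
time: 43.1
position: [0.634, -0.1326, 0.0208]
tool_rot: [1.766, 2.595, 0.001]
ft_force: [-1.0, -0.1, 0.2]
grip_width: 0.187
grip_force: 0.6
```

>>> step_arm([
  [0,0,0,0,0,0,0],
  [0,0,0,0,0,0,0],
  [0,0,0,0,0,0,0],
  [0,0,0,0,0,0,0],
  [0,0,0.2,0,0,0,0],
])

```text
time: 43.52
position: [0.6332, -0.1325, 0.0215]
tool_rot: [1.767, 2.597, 0.0]
ft_force: [0.2, -0.8, -1.2]
grip_width: 0.159
grip_force: 20.0
```

```bash
python3 - <<'E'
from h import *
tool()
E
```

```text
t 43.52 tcp [ 0.6332 -0.1325  0.0215] yang 21.5 zax [ 0.001 -0.    -1.   ] grip 0.159 19.999573286622763 j7 0.21 F [ 0.2 -0.8 -1.2]
```

>>> step_arm([
  [-0.272,-0.235,0.05,0,0,-2.37,0],
  [-0.272,-0.235,0.05,0,0,-2.37,0],
  [-0.272,-0.235,0,0,0,-2.37,0],
  [-0.272,-0.235,0,0,0,-2.37,0],
  [-0.272,-0.235,0,0,0,-2.37,0],
])

```text
time: 43.93
position: [0.6187, -0.1443, 0.0217]
tool_rot: [-2.028, -2.398, 0.001]
ft_force: [-0.2, -0.8, -0.4]
grip_width: 0.156
grip_force: 20.0
```

>>> step_arm([
  [-0.272,-0.235,0,0,0,-2.37,0],
  [-0.272,-0.235,0,0,0,-2.37,0],
  [-0.272,-0.235,0,0,0,-2.37,0],
  [-0.272,-0.235,0,0,0,-2.37,0],
  [-0.272,-0.235,0,0,0,-2.37,0],
])

```text
time: 44.35
position: [0.6051, -0.156, 0.0217]
tool_rot: [-2.265, -2.176, 0.001]
ft_force: [-0.2, -0.3, -0.4]
grip_width: 0.161
grip_force: 20.0
```

>>> step_arm([
  [0,0,0,0,0,0,0],
  [0,0,-0.2,0,0,0,0],
  [0,0,-0.1,0,0,0,0],
  [0,0,0,0,0,0,0],
  [0,0,0,0,0,0,0],
])

```text
time: 44.77
position: [0.6057, -0.1563, 0.0206]
tool_rot: [2.262, 2.18, -0.002]
ft_force: [-4.5, -0.2, 9.8]
grip_width: 0.158
grip_force: 20.0
```

>>> step_arm([
  [0,0,0,0,0,0,0.35],
  [0,0,0,0,0,0,0.35],
  [0,0,0,0,0,0,0.35],
  [0,0,0,0,0,0,0.35],
  [0,0,0,0,0,0,0.35],
])

```text
time: 45.18
position: [0.6057, -0.1557, 0.0188]
tool_rot: [-2.262, -2.179, -0.0]
ft_force: [-0.1, 0.6, -0.1]
grip_width: 0.337
grip_force: 0.0
```

>>> step_arm([
  [0,0,1,0,0,0,0.35],
  [0,0,2,0,0,0,0.35],
  [0,0,3,0,0,0,0.35],
  [0,0,4,0,0,0,0.35],
  [0,0,3,0,0,0,0.35],
])

```text
time: 45.6
position: [0.6063, -0.1556, 0.1524]
tool_rot: [2.261, 2.179, 0.002]
ft_force: [1.0, -1.1, 0.2]
grip_width: 0.35
grip_force: 0.0
```

>>> step_arm([
  [-2.5,4,1,0,0,4,0.35],
  [-2.5,4,1,0,0,4,0.35],
  [-2.5,4,1,0,0,4,0.35],
  [-2.5,4,0,0,0,4,0.35],
  [-2.5,4,0,0,0,4,0.35],
])

```text
time: 46.02
position: [0.496, 0.0202, 0.1759]
tool_rot: [1.845, 2.541, 0.0]
ft_force: [0.1, 0.5, 0.7]
grip_width: 0.352
grip_force: 0.0
```

>>> step_arm([
  [0,4,0,0,0,4,0.35],
  [0,4,0,0,0,4,0.35],
  [0,4,0,0,0,4,0.35],
  [0,4,0,0,0,4,0.35],
  [0,0,0,0,0,0,0.35],
])

```text
time: 46.43
position: [0.4944, 0.1889, 0.1766]
tool_rot: [-1.457, -2.782, -0.01]
ft_force: [-1.3, 0.5, -0.1]
grip_width: 0.353
grip_force: 0.0
```

```bash
python3 - <<'E'
from h import *
tool();im=pins()
ht=cv2.cvtColor(im["top"],cv2.COLOR_RGB2HSV)
# ring px initial: top (355.2,174.5) b,(316.8,172.4) c,(279.2,170.3) d -> compare wire crossing rows
for u,v in((355.2,174.5),(316.8,172.4),(279.2,170.3)):
    print(onz("top",[(u,v)],.0225).round(4))
E
```

```text
t 46.43 tcp [0.4944 0.1889 0.1766] yang 34.7 zax [ 0.002  0.006 -1.   ] grip 0.353 0.0 j7 0.02 F [-1.3  0.5 -0.1]
[ 0.7032 -0.1907  0.024 ] [379.6 135.9] None
[0.6226 0.1055 0.0308] [291.  157.4] (51, np.float64(0.47), np.float64(86.9), array([-66.,  72.]))
[ 0.618  -0.0236  0.031 ] [329.6 159.4] (52, np.float64(0.48), np.float64(89.7), array([-65.,  70.]))
[ 0.608  -0.1547  0.0319] [368.8 163. ] (56, np.float64(0.52), np.float64(89.6), array([-65.,  71.]))
[[ 0.5716 -0.1107]]
[[0.5766 0.018 ]]
[[0.5816 0.1441]]
```

Pins b, c and d all sit mid-curve in their rings. The cam is locked, the key is home and the arm is clear, so I'm handing in.

```bash
python3 -c "
from bench import ctrl
print(ctrl.close_job())"
```

```text
the job is handed in; nothing more can be done
None
```

I handed in the job at about 46 s: all three pins sit at mid-curve in rings b, c and d, the cam is locked at its stop, and the key is back in its holder. Pin b was knocked partway out during the run and I reset it. The hand-in call gave no verdict.

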